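# Trial-fit a taper arbor: wring it home, then drift it loose

## Robot

A 6-joint arm with a two-finger parallel gripper is mounted at the origin on the work surface. World frame = base frame: x ahead of the robot, y to its left, z up, the work surface at z = 0. Lengths are in m, angles in rad, forces in N, time in s.
With the tool pointing down it reaches from about 0.325 to 0.9 m from the base axis. Payload 6.1 kg.
Tool frame: the origin (TCP) lies at the very end of the fingers, on their centre line; the grasp point (between the pads) lies 19 mm behind it; z points along the fingers, y is the line along which they close (so a half turn about z gives the same grasp; the last joint's range is limited). The gripper opens to 85 mm and grips with 20 to 120 N. Pads are 22 mm wide; open, the fingers measure 114 mm over their backs; the gripper's body (76 mm by 85 mm) begins 54 mm behind the grasp point. The pads swing forward as they close: fully open they stand 13 mm farther back than shut.
Start: joints at [-1.239, 0.22, 1.526, -0, 1.395, -0.126], TCP at [0.276, -0.561, 0.231] pointing down, gripper open.
Joint ranges: [-2.98, 2.98], [-0.91, 2.08], [0.09, 2.57], [-1.24, 4.39], [0.2, 2.65], [-2.68, 2.68]. Speed limits (rad/s): [2.57, 2.57, 3.01, 3.14, 3.14, 3.14].

## Interface

Orientations are given as a unit quaternion [x, y, z, w].
In Python, from workcell import state, imaging, workorder, spotter gives the robot as it stands. The module is installed in compiled form; this text tells all that it offers.
- The arm moves only by the tool play_rows, never from a script. Its argument "motion" is a list of rows, each an object with "xyz": the shift along the tool's x, y, z normalised to -1 to 1, where 1 is 0.15 m, a list of three; "rotation": the turn, a rotation vector about the tool's x, y, z normalised to -1 to 1, where 1 is 360 degrees, a list of three; "fingers": the gripper command: -1 is shut, 1 is fully open, values between are in proportion. In form: [{"xyz": [tx, ty, tz], "rotation": [ax, ay, az], "fingers": fingers}, ...]. A call has 1 to 20 rows; each row shifts and turns the commanded pose from where the row before left it, along the tool's axes as they then stand; what a row does not reach is not made up. A row lasts 1/8 s, in which the tool goes at most 62.5 mm and 10.7 degrees, less where a joint would pass 70% of its speed; a pose out of reach is approached as far as the arm can. A call with a number of a shift or a turn outside -1 to 1 is refused whole. A call with a gripper value outside its range is refused whole. The fingers move at their own pace and stop on an object; "newtons" is the grip in N (left out, the last holds). Time passes only in rows, so rows that do not move let the fingers close. It gives the time, the measured TCP pose, the force, the opening and the grip force at its end, in the units of the state.
- state(): the state, without advancing time (a new reading comes with each control period).
- imaging.snapshot(name): name is "side" or "top" or "wrist"; returns the picture (420x560x3 uint8, blue, green, red); there is no depth.
- imaging.camera_info(name): a dict with "fov_y" (degrees; the focal length in pixels is half the picture's height over the tangent of half this angle, whatever the lens; pixels are square), "cx", "cy" (the principal point, pixels), "extrinsics" (4x4, takes a point from camera to world coordinates); the wrist camera has in their place "T_tool_cam" (4x4, takes a point from camera to tool coordinates, whose origin is the TCP and whose axes are the flange's). Camera axes: x right, y down, z forward; pixel columns grow to the right and rows downward; lengths in m; the calibration is good to about 2 mm. The wrist camera is an equidistant fisheye: a pixel r from the principal point sees the ray r / f radians off the axis. A picture is of the moment at which its call begins: read the wrist's pose just before it. camera_info takes no time and is no camera call.
- workorder.close_job(): hands the job in; it is judged then, once.
Trained networks look in the newest picture that a camera, given by its name, has taken for a name from the list of things; names that differ only in an ending like _2 or _b are one class to them, and where a whole thing is asked for, a point or a joint stands for the part that bears it (a point fixed in the world has none). Each returns a list of dicts, best first, with "confidence" (0 to 1); they miss things now and then, are a little off and sometimes report something else, mostly with a low value. They report only what shows in the picture. A call takes as long as a camera call. They do not tell look-alikes from the thing itself.
- spotter.boxes_of(label, camera): "position" ([column, row] in pixels, amid what is visible of it).
- spotter.pinpoint(label, camera): "position" ([column, row] in pixels: a listed point, or the origin of a listed thing).
The state is a dict: "time_s": time; "qpos": joint angles; "qvel": joint speeds; "effort": joint torques, N m; "ee_pos": TCP position; "eef_rot": TCP orientation; "wrist_force": force on the tool from outside, world axes, zero at the start; "moment": the same for the moment, N m; "width": finger opening in m; "grasp_force": force on a finger pad.
Only numpy, scipy, OpenCV 4.12 (cv2) and the standard library are available. Lean on these libraries where they do the work, as an engineer would, in place of code of your own. Each camera call takes 0.05 s, during which the arm holds its last target. There are 200 camera calls.

## Task

Trial-fit the square-headed taper arbor in the spindle stand: take it from the wooden rack and wring it down into the steel sleeve with a twisting push until its shoulder is fully home on the sleeve's rim, never bearing down with more than about 20 N, or the sleeve itself gets shoved down in the stand. Then let go of the arbor and free it with the drift: drive the wedge through the slot under the shank until the arbor is lifted loose, and leave the arbor standing there, resting on the drift. Leave the other things where they are.

Things in the scene. Friction and masses are not known exactly. Their poses are not given: they have to be found in the camera images.
- stand: grey steel spindle stand, fixed: base plate 120 x 100 x 12 mm, square pillar 64 x 64 mm, top face 128 mm above the table, a round steel sleeve in its top, a wedge slot through it along its x. Origin: on the table, on the sleeve's vertical axis. Twisted, the shank goes down with 5 to 16 N; then force climbs some 6 N per 0.8 mm as the shoulder meets the rim.
- sleeve_mouth (a point): on the sleeve's axis at its nominal rim height, 135 mm above the table; the real rim (49 mm across, hole 33 mm) sits up to 8 mm higher or lower, not measured. Spring jaws inside grip the taper. Pushed straight it sticks short of home (needs over 22 N): swing it to and fro, about a quarter radian for each 0.8 mm of descent. Being 0.5 mm off-centre is felt as a few N sideways.
- slot_mouth (a point): middle of the slot's floor at the pillar's mouth face, 32 mm from the sleeve's axis on the stand's -x side: put the drift in here, moving to the stand's +x. Slot 16 mm wide, right through the pillar; flat floor 47 mm above the table, roof 84 mm above it at the mouth, 76 mm behind the axis.
- arbor: steel arbor, loose, upright in the rack, 0.35 kg. Origin: centre of the underside of its shoulder (disc 40 mm across, 8 thick); z up. Above it a dark square head 26 x 26 mm, 8 to 44 mm above the origin, flats square to its x and y. Below it the taper shank, 75 mm long: 30 mm across at the shoulder, 14 mm from 44 mm down, domed end. Home, the origin is level with the rim, the end 5 to 21 mm above the slot's floor.
- drift: steel wedge, loose, lying flat, 0.3 kg. Origin: on its underside under the middle of its dark thick grip end (50 long, 20 wide, 30 mm tall). Blade along +x, 12 mm thick, level underside; its top slopes from 3 mm at the tip to 28 mm over 71 mm, then runs level. It goes in on the slot's floor until the grip end meets the pillar, the origin 57 mm from the sleeve's axis. Driving takes up to some 20 N.
- drift_tip (a point): lower edge of the drift's tip, mid-width, 135 mm along x from its origin. The arbor comes loose after some 6 mm of lift, always so once the blade's level part is under the shank (the drift's origin within 61 mm of the sleeve's axis); on the slope the drift can slip back out.
- seat (a joint): how far the sleeve has been shoved down in the stand by too hard a push, in m: 0 at the start. It gives way at about 22 N and does not come back.
- jaw_a (a joint): one of the three spring jaws inside the sleeve (this one is towards the stand's +y); value = how far it is pushed outwards, in m: 0 when empty, 0.0014 when the shank is fully home. It starts to move some 8 mm before home. The reading is noisy (some 0.4 mm).
- jaw_b (a joint): one of the three spring jaws inside the sleeve (this one is towards its -x, -y); value = how far it is pushed outwards, in m: 0 when empty, 0.0014 when the shank is fully home. It starts to move some 8 mm before home. The reading is noisy (some 0.4 mm).
- jaw_c (a joint): one of the three spring jaws inside the sleeve (this one is towards its +x, -y); value = how far it is pushed outwards, in m: 0 when empty, 0.0014 when the shank is fully home. It starts to move some 8 mm before home. The reading is noisy (some 0.4 mm).
- rack: fixed wooden rack, 80 x 160 mm, 80 mm tall, with two bores 34 mm across, 78 mm apart along its y, one holding the arbor and one the pin. Origin: centre of its underside.
- pin: bystander: straight steel pin with a round head, in the other bore of the rack. Origin: underside of its 40 mm shoulder
- beaker: bystander: glass beaker, 66 mm across, 85 mm tall; origin centre of its underside
- weight: bystander: brass weight, 44 mm across, 35 mm tall; origin centre of its underside
- case: bystander: wooden case 70 x 110 x 45 mm; origin centre of its underside
Not all that is in view belongs to the job. What is shaped like the drift but yellow is not meant.

How it is judged:
By the outcome, as a careful person would: the job done as asked, in the order asked, and still so for the second after the job is handed in, with the robot touching nothing.
It also fails if it takes over 72 s, if anything falls off the work surface, if the arm or the gripper's body presses on something with over 40 N, if the wrist force passes 120 N, or if a joint passes its speed limit or range.

## Working session

There is one attempt and no reset: what is moved stays moved. The work goes in short steps, Python scripts to look and compute and a tool call to move; the robot and the scene stay as the last step left them, time stands still between calls to the robot, and variables do not carry over. Pictures are saved under pics/ and viewed, at most 10 in all, crops included, and the job is handed in when it is done.

Besides the shell and the picture viewer there is one more tool, called after ">>>" as name(argument=value, ...) on one line, values as JSON. play_rows: Moves the arm, as the interface text tells. Its arguments: {"type":"object","properties":{"motion":{"type":"array"},"newtons":{"type":"number"}},"required":["motion"]}

```bash
mkdir -p pics
cat > h.py <<'E'
import numpy as np, cv2
from scipy.spatial.transform import Rotation as R
from workcell import state, imaging, workorder, spotter
def ray(cam,px,st=None):
    c=imaging.camera_info(cam); f=210/np.tan(np.radians(c['fov_y'])/2)
    u=np.array([px[0]-c['cx'],px[1]-c['cy']])
    if cam=='wrist':
        r=np.hypot(*u); th=r/f
        d=np.array([*(u/r*np.sin(th)),np.cos(th)]) if r>0 else np.array([0,0,1.])
        T=np.eye(4);T[:3,:3]=R.from_quat(st['eef_rot']).as_matrix();T[:3,3]=st['ee_pos']
        M=T@np.array(c['T_tool_cam'])
    else:
        d=np.array([*(u/f),1.]); M=np.array(c['extrinsics'])
    d=M[:3,:3]@d
    return M[:3,3],d/np.linalg.norm(d)
def atz(cam,px,z,st=None):
    o,d=ray(cam,px,st); return o+d*(z-o[2])/d[2]
def tri(rays):
    A=np.zeros((3,3));b=np.zeros(3)
    for o,d in rays:
        P=np.eye(3)-np.outer(d,d);A+=P;b+=P@o
    p=np.linalg.solve(A,b)
    return p,[float(np.linalg.norm((np.eye(3)-np.outer(d,d))@(p-o))) for o,d in rays]
E
python3 - <<'E'
from h import *
s=state();print(s)
for c in ('side','top','wrist'):
    cv2.imwrite(f'pics/{c}0.png',imaging.snapshot(c)); print(c,imaging.camera_info(c))
H={'stand':0,'sleeve_mouth':.135,'slot_mouth':.047,'arbor':.08,'drift':0,'drift_tip':0,'rack':0,'pin':.08,'beaker':0,'weight':0,'case':0}
for l,z in H.items():
    for c in ('side','top'):
        for r in spotter.pinpoint(l,c)[:3]:
            print(l,c,np.round(r['position'],1),round(r['confidence'],2),np.round(atz(c,r['position'],z),4))
E
```

```text
{'time_s': 0.0, 'qpos': array([-1.23909792e+00,  2.21250160e-01,  1.52762513e+00,  2.24928685e-05,
        1.39471251e+00, -1.26108919e-01]), 'qvel': array([ 0.00019344, -0.00042183,  0.00034149, -0.00052264,  0.00087226,
        0.00116141]), 'effort': array([-4.98692461e-04, -4.96897209e+01, -3.89389515e+01, -1.80441925e-04,
        1.09373839e-02,  3.36841296e-06]), 'ee_pos': array([ 0.27603486, -0.56005328,  0.23017695]), 'eef_rot': array([ 9.73915715e-01,  2.26907877e-01, -9.13526816e-05, -9.93443514e-04]), 'wrist_force': array([ 0.15699783,  0.11863052, -0.64510558]), 'moment': array([-0.01007805,  0.02394429,  0.00147932]), 'grasp_force': 0.0, 'width': 0.08549568136382146}
side {'fov_y': 51.819774632647935, 'cx': 283.3728638468715, 'cy': 207.85429043468548, 'extrinsics': array([[-0.99993768,  0.00484087,  0.01005985,  0.5371328 ],
       [-0.00296201,  0.75376523, -0.65713712,  0.61606446],
       [-0.01076388, -0.65712597, -0.75370392,  0.83328987],
       [ 0.        ,  0.        ,  0.        ,  1.        ]])}
top {'fov_y': 45.90493991899634, 'cx': 281.20407297474753, 'cy': 
[... 2126 characters left out ...]
.1 169. ] 0.62 [ 0.4884 -0.253  -0.    ]
rack top [393.1 236.1] 0.89 [ 0.4961 -0.2592  0.    ]
pin side [274.3 226.6] 0.69 [0.5672 0.0146 0.08  ]
pin side [307.2 136.8] 0.42 [ 0.4837 -0.2945  0.08  ]
pin top [417.  236.3] 0.64 [ 0.4913 -0.2926  0.08  ]
pin top [289.5 202.7] 0.48 [ 0.5667 -0.0186  0.08  ]
beaker side [246.5 398.2] 0.9 [0.6151 0.3562 0.    ]
beaker top [129.5 183.8] 0.73 [0.6242 0.3537 0.    ]
weight side [228.8 179.3] 0.58 [ 0.697  -0.2144  0.    ]
weight top [374.5 147.4] 0.61 [ 0.7056 -0.2219  0.    ]
case side [219.3 243. ] 0.74 [7.013e-01 1.000e-04 0.000e+00]
case side [273.2 188.9] 0.34 [ 0.5755 -0.1775  0.    ]
case top [280.5 148.5] 0.72 [ 7.05e-01 -3.00e-04  0.00e+00]
```

```bash
python3 -c "
import cv2,numpy as np
a=cv2.imread('pics/side0.png');b=cv2.imread('pics/top0.png')
cv2.imwrite('pics/m0.png',cv2.resize(np.vstack([a,b]),(800*560//800,600)) if 0 else cv2.resize(np.hstack([a,b]),(800,300)))"
```

```text
(no output)
```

View pics/top0.png

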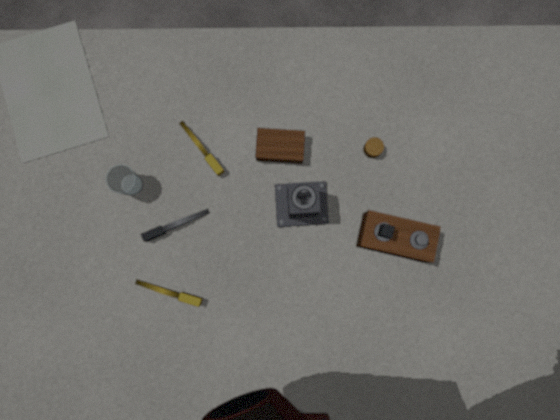

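View pics/side0.png

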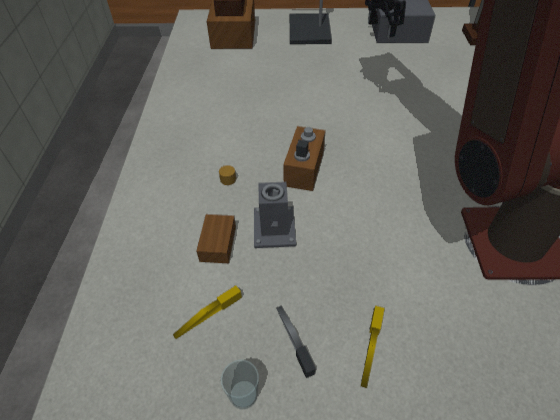

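```bash
cat >> h.py <<'E'
def plan(p,yaw=None,st=None):
    """rows' units to reach TCP p (tool down), yaw=angle of tool x in world"""
    s=st or state(); M=R.from_quat(s['eef_rot']); d=M.inv().apply(np.array(p)-s['ee_pos'])
    print('shift units',np.round(d/.15,3),'tcp',np.round(s['ee_pos'],4))
    x=M.apply([1,0,0]); y0=np.arctan2(x[1],x[0])
    if yaw is not None: print('yaw now',round(y0,3),'turn z units (tool down)',round(-(((yaw-y0+np.pi)%(2*np.pi))-np.pi)/(2*np.pi),4))
E
python3 - <<'E'
from h import *
t=cv2.imread('pics/top0.png')
a=cv2.resize(t[200:270,345:450],None,fx=3.7,fy=3.7,interpolation=cv2.INTER_CUBIC)
b=cv2.resize(t[200:270,125:230],None,fx=3.7,fy=3.7,interpolation=cv2.INTER_CUBIC)
cv2.imwrite('pics/crop.png',np.hstack([a,b]))
plan([.4975,-.2207,.26],0)
E
```

```text
shift units [ 2.325 -1.381 -0.191] tcp [ 0.2762 -0.5606  0.2313]
yaw now 0.458 turn z units (tool down) 0.0729
```

View pics/crop.png

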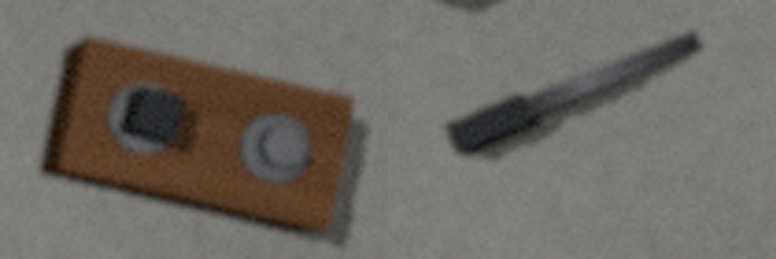

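Candidates for the arbor: the square dark head at top (386,231) and the round-headed pin at (419,239). The square one fits. Candidates for the drift: the steel one with a dark grip at (154,234), and the yellow ones at (190,300) and (215,168). The steel one is meant, and the crop confirms it.

>>> play_rows(motion=[{"xyz": [0.2325,-0.138,-0.019],"rotation": [0,0,0],"fingers": 1},{"xyz": [0.2325,-0.138,-0.019],"rotation": [0,0,0],"fingers": 1},{"xyz": [0.2325,-0.138,-0.019],"rotation": [0,0,0],"fingers": 1},{"xyz": [0.2325,-0.138,-0.019],"rotation": [0,0,0],"fingers": 1},{"xyz": [0.2325,-0.138,-0.019],"rotation": [0,0,0],"fingers": 1},{"xyz": [0.2325,-0.138,-0.019],"rotation": [0,0,0],"fingers": 1},{"xyz": [0.2325,-0.138,-0.019],"rotation": [0,0,0],"fingers": 1},{"xyz": [0.2325,-0.138,-0.019],"rotation": [0,0,0],"fingers": 1},{"xyz": [0.2325,-0.138,-0.019],"rotation": [0,0,0],"fingers": 1},{"xyz": [0.2325,-0.138,-0.019],"rotation": [0,0,0],"fingers": 1},{"xyz": [0,0,0],"rotation": [0,0,0.0243],"fingers": 1},{"xyz": [0,0,0],"rotation": [0,0,0.0243],"fingers": 1},{"xyz": [0,0,0],"rotation": [0,0,0.0243],"fingers": 1},{"xyz": [0,0,0],"rotation": [0,0,0],"fingers": 1}])

```text
time_s: 3.0
ee_pos: [0.4976, -0.2207, 0.2599]
eef_rot: [1.0, 0.001, 0.0, 0.0]
wrist_force: [-0.6, -0.1, 0.9]
width: 0.0857
grasp_force: 0.0
```

Run:
```python
from h import *
s=state(); im=imaging.snapshot('wrist'); cv2.imwrite('pics/w1.png',im)
print(s['ee_pos'],s['eef_rot'],s['qpos'])
for l,z in (('arbor',.08),('pin',.08),('rack',0),('sleeve_mouth',.135),('stand',0)):
    for r in spotter.pinpoint(l,'wrist')[:3]:
        print(l,np.round(r['position'],1),round(r['confidence'],2),np.round(atz('wrist',r['position'],z,s),4))
```

```text
[ 0.49761865 -0.22074612  0.25988066] [9.99999800e-01 6.27698961e-04 6.30428533e-05 3.83455329e-05] [-5.62414631e-01  9.09072004e-03  1.70280336e+00  2.47163184e-06
  1.42955101e+00  1.00712595e+00]
arbor [286.8 187.4] 0.83 [ 0.5007 -0.221   0.08  ]
arbor [113.8 126.8] 0.64 [ 0.57   -0.0343  0.08  ]
pin [355.4 202. ] 0.95 [ 0.4858 -0.292   0.08  ]
pin [118.3  29.7] 0.71 [ 0.6788 -0.0387  0.08  ]
rack [280.9  20.3] 0.66 [ 0.6979 -0.2136  0.    ]
rack [314.8 183.2] 0.6 [ 0.4909 -0.2564 -0.    ]
rack [151.4 125.8] 0.25 [ 0.5687 -0.0458  0.    ]
sleeve_mouth [ 93.7 127.1] 0.8 [ 0.5704 -0.0435  0.135 ]
stand [149.8 128.8] 0.76 [ 0.565  -0.0433  0.    ]
```

View pics/w1.png

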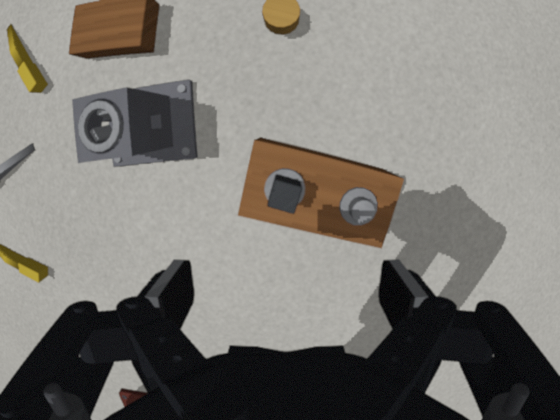

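```bash
cat >> h.py <<'E'
def rect(im,cx,cy,z,s,half=.04,n=320):
    c=imaging.camera_info('wrist'); f=210/np.tan(np.radians(c['fov_y'])/2)
    T=np.eye(4);T[:3,:3]=R.from_quat(s['eef_rot']).as_matrix();T[:3,3]=s['ee_pos']
    M=np.linalg.inv(T@np.array(c['T_tool_cam']))
    g=np.linspace(-half,half,n); X,Y=np.meshgrid(cx+g,cy+g)  # col->x,row->y
    P=np.stack([X,Y,np.full_like(X,z)],-1)@M[:3,:3].T+M[:3,3]
    rr=np.hypot(P[...,0],P[...,1]); k=f*np.arctan2(rr,P[...,2])/rr
    return cv2.remap(im,(c['cx']+k*P[...,0]).astype('f4'),(c['cy']+k*P[...,1]).astype('f4'),cv2.INTER_CUBIC)
E
python3 - <<'E'
from h import *
s=state(); im=cv2.imread('pics/w1.png')
a=rect(im,.5,-.22,.124,s); b=rect(im,.57,-.045,.135,s)
cv2.imwrite('pics/r1.png',np.hstack([a,b]))
g=cv2.GaussianBlur(cv2.cvtColor(a,cv2.COLOR_BGR2GRAY),(5,5),0)
mx=a.max(2)
m=((mx<75)).astype('u1')*255
n,lab,st,ce=cv2.connectedComponentsWithStats(m)
for i in range(1,n):
    if st[i,4]>500: 
        pts=np.argwhere(lab==i)[:,::-1].astype('f4'); print(st[i],ce[i],cv2.minAreaRect(pts))
print(g[::16,::16])
E
```

```text
[  106   104   136   120 11583] [173.21367521 161.92437192] ((173.35848999023438, 160.7547149658203), (102.47097778320312, 119.22896575927734), 74.05460357666016)
[[169 129  68  63  67  66  62  64  62 100 104 104  96  95  94 101  99  99
  106  43]
 [170 160  67  61  66  67  62  62  62  99 103 104  99  96  95 100  99  99
  105  59]
 [171 171  79  61  66  66  66  61  86  98 103 106  99  95  94  97  99  99
  103  88]
 [172 173  98  86  91  87  84  79 101  99 102 107  84  95  95  95 100  99
  102 103]
 [173 174 124  97 105 105 104  99 101  84  70  66  65  61  93 101 101 100
  102 105]
 [169 172 154  94 107 106 105 100  72  63  62  65  67  61  89  96 103  99
  100 104]
 [168 171 170  95 103 105 105 101  79  64  64  81  84  78  69  93 103  99
  100 104]
 [167 173 172  95 100 104 105 102 100  77  72  59  62  28 128  87 103  99
  100 103]
 [169 172 172 118  96 107 104  72  59  66  64  65  64  31  58 139  93 101
  100 102]
 [169 172 177 152 100 107 104  63  63  66  65  64  66  50  29 141 123 103
   99 103]
 [174 176 166 168  95 107 105  67  66  66  64  65  66  63  25 137 133 102
  100 101]
 [176 177 172 172  95 105 105  89  63  64  66  65  67  66  30  93 133 104
  101 100]
 [176 172 177 170 115 102 105 105  63  65  65  66  68  65  41  61 104 104
  101 102]
 [174 175 175 175 147 103 106 103  62  66  66  63  72 116 135 132 101 102
  102 100]
 [173 173 174 175 174 101 106 103  85  75 125 141 141 135 130  98 100 101
  103 100]
 [169 174 178 175 171 103 104 104 103 103 101 102  99 103 103  99 102 101
  104 101]
 [171 171 175 176 173 117 103 105 103 105 101 103  98 102 103 102 104 102
  103 100]
 [170 169 171 177 172 156 104 107 102 104 101 103  98 102 101 103 104 101
  103 102]
 [171 173 178 178 175 170 102 105 101 103 101 102  98  99 102 103 106 119
  156 171]
 [173 172 176 175 176 175 102 104 103 103 102 101 101 122 155 167 169 174
  168 171]]
```

View pics/r1.png

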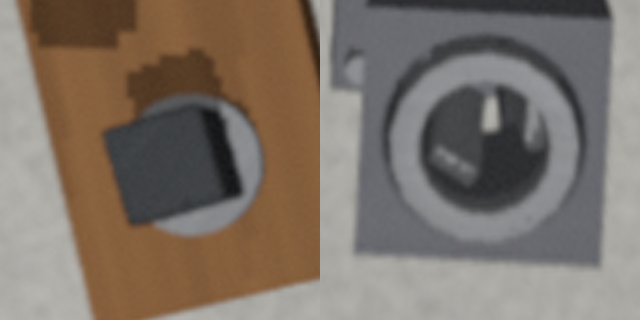

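The head (wrist crop, left) is centred at (168,164), which gives x 0.502, y −0.219 and yaw −0.27. The sleeve ring (right) is centred at about (484,147), with three jaws visible. Going in to grasp.

>>> play_rows(motion=[{"xyz": [0,0,0],"rotation": [0,0,-0.0258],"fingers": 0.3},{"xyz": [0,0,0],"rotation": [0,0,-0.0258],"fingers": 0.3},{"xyz": [0,0,0],"rotation": [0,0,-0.0258],"fingers": 0.3},{"xyz": [0,0,0],"rotation": [0,0,-0.0258],"fingers": 0.3},{"xyz": [0,0,0],"rotation": [0,0,-0.0258],"fingers": 0.3},{"xyz": [0,0,0],"rotation": [0,0,-0.0258],"fingers": 0.3},{"xyz": [0,0,0],"rotation": [0,0,-0.0258],"fingers": 0.3},{"xyz": [0,0,0],"rotation": [0,0,-0.0258],"fingers": 0.3},{"xyz": [0.017,0.019,0],"rotation": [0,0,0],"fingers": 0.3},{"xyz": [0,0,0.2],"rotation": [0,0,0],"fingers": 0.3},{"xyz": [0,0,0.2],"rotation": [0,0,0],"fingers": 0.3},{"xyz": [0,0,0.2],"rotation": [0,0,0],"fingers": 0.3},{"xyz": [0,0,0.2],"rotation": [0,0,0],"fingers": 0.3},{"xyz": [0,0,0.1],"rotation": [0,0,0],"fingers": 0.3},{"xyz": [0,0,0.1],"rotation": [0,0,0],"fingers": 0.3},{"xyz": [0,0,0.1],"rotation": [0,0,0],"fingers": 0.3},{"xyz": [0,0,0],"rotation": [0,0,0],"fingers": 0.3}], newtons=60)

```text
time_s: 5.42
ee_pos: [0.5004, -0.2187, 0.0937]
eef_rot: [0.797, 0.604, -0.0, -0.001]
wrist_force: [0.5, 0.1, 0.1]
width: 0.0556
grasp_force: 0.0
```

>>> play_rows(motion=[{"xyz": [0,0,0],"rotation": [0,0,0],"fingers": -1},{"xyz": [0,0,0],"rotation": [0,0,0],"fingers": -1},{"xyz": [0,0,0],"rotation": [0,0,0],"fingers": -1},{"xyz": [0,0,0],"rotation": [0,0,0],"fingers": -1},{"xyz": [0,0,0],"rotation": [0,0,0],"fingers": -1},{"xyz": [0,0,0],"rotation": [0,0,0],"fingers": -1}], newtons=60)

```text
time_s: 6.18
ee_pos: [0.5018, -0.2196, 0.0959]
eef_rot: [0.797, 0.604, 0.0, 0.001]
wrist_force: [0.5, -0.5, 5.3]
width: 0.0251
grasp_force: 60.2
```

>>> play_rows(motion=[{"xyz": [0,0,-0.1],"rotation": [0,0,0],"fingers": -1},{"xyz": [0,0,-0.2],"rotation": [0,0,0],"fingers": -1},{"xyz": [0,0,-0.2],"rotation": [0,0,0],"fingers": -1},{"xyz": [0,0,-0.2],"rotation": [0,0,0],"fingers": -1},{"xyz": [0,0,-0.2],"rotation": [0,0,0],"fingers": -1},{"xyz": [0,0,-0.2],"rotation": [0,0,0],"fingers": -1},{"xyz": [0.162,0.025,0],"rotation": [0,0,0],"fingers": -1},{"xyz": [0.162,0.025,0],"rotation": [0,0,0],"fingers": -1},{"xyz": [0.162,0.025,0],"rotation": [0,0,0],"fingers": -1},{"xyz": [0.162,0.025,0],"rotation": [0,0,0],"fingers": -1},{"xyz": [0.162,0.025,0],"rotation": [0,0,0],"fingers": -1},{"xyz": [0,0,0],"rotation": [0,0,0],"fingers": -1},{"xyz": [0,0,0],"rotation": [0,0,0],"fingers": -1}], newtons=80)

```text
time_s: 7.8
ee_pos: [0.5513, -0.1074, 0.2593]
eef_rot: [0.797, 0.604, -0.001, -0.0]
wrist_force: [0.1, 0.3, -3.1]
width: 0.025
grasp_force: 79.3
```

Run:
```python
from h import *
s=state(); im=imaging.snapshot('wrist'); cv2.imwrite('pics/w2.png',im)
print(s['ee_pos'],s['wrist_force'],s['moment'])
np.save('s2.npy',np.r_[s['ee_pos'],s['eef_rot']])
for l,z in (('arbor',.08),('sleeve_mouth',.135),('slot_mouth',.047)):
    for r in spotter.pinpoint(l,'wrist')[:2]:
        print(l,np.round(r['position'],1),round(r['confidence'],2),np.round(atz('wrist',r['position'],z,s),4))
b=rect(im,.57,-.045,.135,s)
cv2.imwrite('pics/r2.png',np.hstack([cv2.resize(im,(427,320)),b]))
g=cv2.GaussianBlur(cv2.cvtColor(b,cv2.COLOR_BGR2GRAY),(5,5),0)
c=cv2.HoughCircles(g,cv2.HOUGH_GRADIENT,1,100,param1=80,param2=20,minRadius=50,maxRadius=115)
print(c)
```

```text
[ 0.55127869 -0.10737593  0.25932538] [ 0.10592392  0.29264575 -3.07956898] [ 0.02675541  0.11266827 -0.02578921]
arbor [285.  254.9] 0.8 [ 0.5301 -0.1728  0.08  ]
arbor [273.9 347.3] 0.27 [ 0.4826 -0.2905  0.08  ]
sleeve_mouth [292.2 129. ] 0.73 [ 0.5718 -0.047   0.135 ]
slot_mouth [283.5 100. ] 0.98 [ 0.5727 -0.0153  0.047 ]
[[[164.5 155.5  94. ]]]
```

View pics/r2.png

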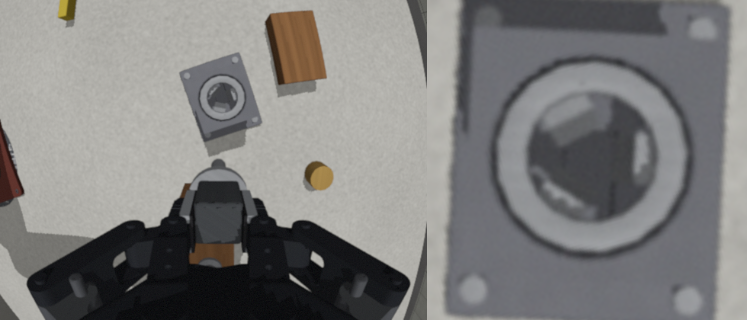

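Run:
```python
from h import *
v=np.load('s2.npy'); s=dict(ee_pos=v[:3],eef_rot=v[3:]); im=cv2.imread('pics/w2.png')
p=v[:3]
for dz in (-.008,):
    b=rect(im,p[0],p[1],p[2]+dz,s)
    # rotate so tool x points up
    A=cv2.getRotationMatrix2D((159.5,159.5),np.degrees(1.296)+90,1)
    r=cv2.warpAffine(b,A,(320,320))
    cv2.imwrite('pics/r3.png',cv2.resize(np.hstack([r]),None,fx=1.8,fy=1.8))
    g=cv2.GaussianBlur(cv2.cvtColor(r,cv2.COLOR_BGR2GRAY),(5,5),0)
    print(cv2.HoughCircles(g,cv2.HOUGH_GRADIENT,1,100,param1=60,param2=12,minRadius=74,maxRadius=86))
```

```text
[[[166.5 154.5  77.6]]]
```

View pics/r3.png

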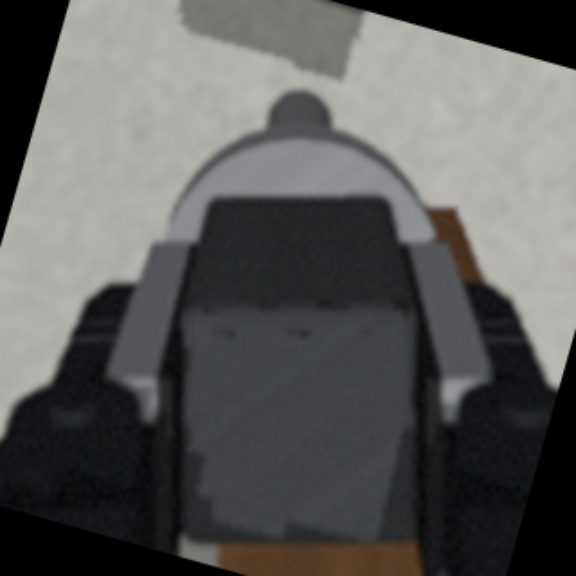

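>>> play_rows(motion=[{"xyz": [0.141,0.009,0],"rotation": [0,0,0],"fingers": -1},{"xyz": [0.141,0.009,0],"rotation": [0,0,0],"fingers": -1},{"xyz": [0.141,0.01,0],"rotation": [0,0,0],"fingers": -1},{"xyz": [0,0,0.1],"rotation": [0,0,0],"fingers": -1},{"xyz": [0,0,0.1],"rotation": [0,0,0],"fingers": -1},{"xyz": [0,0,0.1],"rotation": [0,0,0],"fingers": -1},{"xyz": [0,0,0.1],"rotation": [0,0,0],"fingers": -1},{"xyz": [0,0,0.1],"rotation": [0,0,0],"fingers": -1},{"xyz": [0,0,0.1],"rotation": [0,0,0],"fingers": -1},{"xyz": [0,0,0],"rotation": [0,0,0],"fingers": -1}])

```text
time_s: 9.25
ee_pos: [0.5724, -0.0471, 0.168]
eef_rot: [0.797, 0.604, -0.001, -0.001]
wrist_force: [-0.4, 1.3, -5.2]
width: 0.0245
grasp_force: 79.2
```

Run:
```python
from h import *
for i in range(3):
    imaging.snapshot('wrist') if i<2 else 0
    s=state();print(s['ee_pos'],s['wrist_force'],s['moment'],s['qpos'][5])
M=np.array([[np.cos(1.3),np.sin(1.3)]])
```

```text
[ 0.57278541 -0.04720509  0.16903337] [-0.09889697  0.96785057 -4.80709731] [0.12734324 0.31617153 0.00106627] 0.05474665827252917
[ 0.57293265 -0.04721194  0.16968584] [-2.18814741  0.38869004 -5.1778714 ] [0.14292058 0.39707455 0.02052823] 0.054740690728842814
[ 0.57293265 -0.04721194  0.16968584] [-2.18814741  0.38869004 -5.1778714 ] [0.14292058 0.39707455 0.02052823] 0.054740690728842814
```

>>> play_rows(motion=[{"xyz": [0,0,0],"rotation": [0,0,0],"fingers": -1},{"xyz": [0,0,0],"rotation": [0,0,0],"fingers": -1}])

```text
time_s: 9.6
ee_pos: [0.573, -0.0473, 0.1701]
eef_rot: [0.797, 0.604, -0.0, -0.0]
wrist_force: [-2.1, 0.1, -4.0]
width: 0.0249
grasp_force: 79.2
```

Run:
```python
from h import *
s=state();print(s['ee_pos'],s['wrist_force'],s['moment'],s['width'])
im=imaging.snapshot('side');cv2.imwrite('pics/s4.png',cv2.resize(im[120:260,200:350],None,fx=4,fy=4,interpolation=cv2.INTER_CUBIC))
s=state();print(s['ee_pos'],s['wrist_force'],s['moment'],s['width'])
```

```text
[ 0.57301803 -0.04726288  0.17011605] [-2.09990898  0.1111122  -4.03859438] [0.17210634 0.60328303 0.02631393] 0.024918058455701834
[ 0.57300872 -0.04730372  0.17005894] [-2.75388613  0.78021875 -4.11208614] [ 0.09879108  0.62073497 -0.00372141] 0.024662721137001797
```

View pics/s4.png

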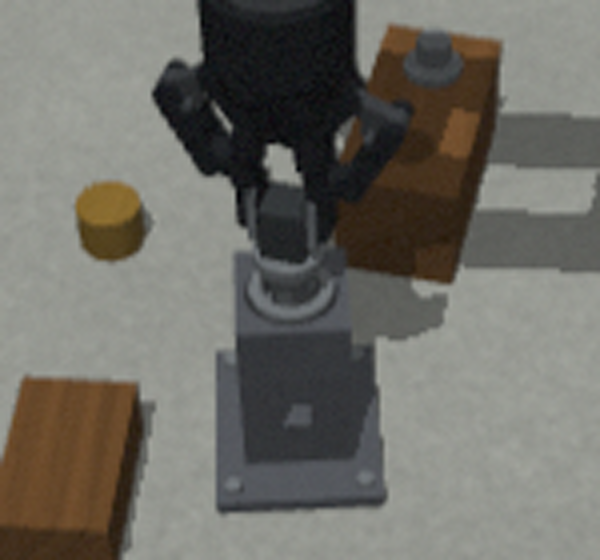

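Side picture: the arbor's shank is in the sleeve, with the shoulder still about 20 mm above the rim. There is a slight −x side force, so I'll comply with it and descend gently.

>>> play_rows(motion=[{"xyz": [-0.001,-0.005,0],"rotation": [0,0,0],"fingers": -1},{"xyz": [0,0,0.015],"rotation": [0,0,0],"fingers": -1},{"xyz": [0,0,0.015],"rotation": [0,0,0],"fingers": -1},{"xyz": [0,0,0],"rotation": [0,0,0],"fingers": -1},{"xyz": [0,0,0],"rotation": [0,0,0],"fingers": -1}])

```text
time_s: 10.28
ee_pos: [0.5725, -0.0473, 0.1652]
eef_rot: [0.797, 0.604, 0.0, 0.0]
wrist_force: [-1.3, 0.6, -4.7]
width: 0.0246
grasp_force: 79.2
```

```bash
cat > p.py <<'E'
from h import *
s=state();print(round(s['time_s'],2),s['ee_pos'].round(5),s['wrist_force'].round(2),s['moment'].round(3),R.from_quat(s['eef_rot']).apply([0,0,1]).round(4),s['qpos'].round(3))
E
python3 p.py
```

```text
10.28 [ 0.57251 -0.04727  0.16518] [-1.29  0.58 -4.74] [ 0.114  0.105 -0.015] [ 2.e-04  0.e+00 -1.e+00] [-0.22   0.156  1.728  0.     1.257  0.055]
```

>>> play_rows(motion=[{"xyz": [0,-0.003,0.01],"rotation": [0,0,0],"fingers": -1},{"xyz": [0,0,0.01],"rotation": [0,0,0.02],"fingers": -1},{"xyz": [0,0,0.01],"rotation": [0,0,-0.02],"fingers": -1},{"xyz": [0,0,0],"rotation": [0,0,-0.02],"fingers": -1},{"xyz": [0,0,0],"rotation": [0,0,0.02],"fingers": -1}])

```text
time_s: 10.9
ee_pos: [0.5723, -0.0472, 0.1609]
eef_rot: [0.797, 0.603, 0.0, 0.0]
wrist_force: [-0.6, -0.2, -3.8]
width: 0.0244
grasp_force: 79.3
```

```bash
python3 p.py
```

```text
10.9 [ 0.57235 -0.04716  0.16093] [-0.62 -0.22 -3.77] [0.143 0.007 0.015] [ 9.e-04 -1.e-04 -1.e+00] [-0.22   0.16   1.732  0.     1.249  0.055]
```

>>> play_rows(motion=[{"xyz": [0,0,0.003],"rotation": [0,0,0.025],"fingers": -1},{"xyz": [0,0,0.003],"rotation": [0,0,0.025],"fingers": -1},{"xyz": [0,0,0.003],"rotation": [0,0,-0.025],"fingers": -1},{"xyz": [0,0,0.003],"rotation": [0,0,-0.025],"fingers": -1},{"xyz": [0,0,0.003],"rotation": [0,0,-0.025],"fingers": -1},{"xyz": [0,0,0.003],"rotation": [0,0,-0.025],"fingers": -1},{"xyz": [0,0,0.003],"rotation": [0,0,0.025],"fingers": -1},{"xyz": [0,0,0.003],"rotation": [0,0,0.025],"fingers": -1}])

```text
time_s: 11.9
ee_pos: [0.5724, -0.0472, 0.1574]
eef_rot: [0.799, 0.602, 0.0, 0.0]
wrist_force: [-0.3, 0.4, -4.4]
width: 0.0248
grasp_force: 79.3
```

```bash
python3 p.py
```

```text
11.9 [ 0.57236 -0.04718  0.15742] [-0.29  0.39 -4.36] [ 0.159 -0.034 -0.028] [ 1.e-03 -1.e-04 -1.e+00] [-0.22   0.163  1.735  0.     1.242  0.06 ]
```

>>> play_rows(motion=[{"xyz": [0,0,0.004],"rotation": [0,0,0.025],"fingers": -1},{"xyz": [0,0,0.004],"rotation": [0,0,0.025],"fingers": -1},{"xyz": [0,0,0.004],"rotation": [0,0,-0.025],"fingers": -1},{"xyz": [0,0,0.004],"rotation": [0,0,-0.025],"fingers": -1},{"xyz": [0,0,0.003],"rotation": [0,0,-0.025],"fingers": -1},{"xyz": [0,0,0.003],"rotation": [0,0,-0.025],"fingers": -1},{"xyz": [0,0,0.003],"rotation": [0,0,0.025],"fingers": -1},{"xyz": [0,0,0.003],"rotation": [0,0,0.025],"fingers": -1}])

```text
time_s: 12.9
ee_pos: [0.5725, -0.047, 0.1539]
eef_rot: [0.799, 0.602, 0.001, 0.0]
wrist_force: [-1.7, 1.2, -0.8]
width: 0.0249
grasp_force: 79.8
```

```bash
python3 p.py
```

```text
12.9 [ 0.57251 -0.04704  0.15387] [-1.66  1.17 -0.82] [0.324 0.299 0.083] [ 0.0013 -0.     -1.    ] [-0.219  0.167  1.738  0.     1.235  0.06 ]
```

>>> play_rows(motion=[{"xyz": [0.001,-0.002,0.0025],"rotation": [0,0,0.025],"fingers": -1},{"xyz": [0,0,0.0025],"rotation": [0,0,0.025],"fingers": -1},{"xyz": [0,0,0.0025],"rotation": [0,0,-0.025],"fingers": -1},{"xyz": [0,0,0.0025],"rotation": [0,0,-0.025],"fingers": -1},{"xyz": [0,0,0.0025],"rotation": [0,0,-0.025],"fingers": -1},{"xyz": [0,0,0.0025],"rotation": [0,0,-0.025],"fingers": -1},{"xyz": [0,0,0.0025],"rotation": [0,0,0.025],"fingers": -1},{"xyz": [0,0,0.0025],"rotation": [0,0,0.025],"fingers": -1}])

```text
time_s: 13.9
ee_pos: [0.5726, -0.047, 0.1516]
eef_rot: [0.799, 0.602, 0.001, 0.001]
wrist_force: [-1.5, 1.5, 2.4]
width: 0.0246
grasp_force: 80.1
```

```bash
python3 p.py
```

```text
13.9 [ 0.57256 -0.04697  0.15159] [-1.54  1.49  2.43] [0.292 0.518 0.16 ] [ 2.1e-03 -4.0e-04 -1.0e+00] [-0.219  0.169  1.741  0.     1.23   0.06 ]
```

>>> play_rows(motion=[{"xyz": [0.001,-0.003,0.0025],"rotation": [0,0,0.025],"fingers": -1},{"xyz": [0,0,0.0025],"rotation": [0,0,0.025],"fingers": -1},{"xyz": [0,0,0.0025],"rotation": [0,0,-0.025],"fingers": -1},{"xyz": [0,0,0.0025],"rotation": [0,0,-0.025],"fingers": -1},{"xyz": [0,0,0.0025],"rotation": [0,0,-0.025],"fingers": -1},{"xyz": [0,0,0.0025],"rotation": [0,0,-0.025],"fingers": -1},{"xyz": [0,0,0.0025],"rotation": [0,0,0.025],"fingers": -1},{"xyz": [0,0,0.0025],"rotation": [0,0,0.025],"fingers": -1}])

```text
time_s: 14.9
ee_pos: [0.5726, -0.0469, 0.1494]
eef_rot: [0.798, 0.602, 0.001, 0.001]
wrist_force: [-3.7, 1.1, 6.5]
width: 0.0249
grasp_force: 80.6
```

```bash
python3 p.py
```

```text
14.9 [ 0.57258 -0.04688  0.14939] [-3.67  1.15  6.52] [0.203 0.684 0.251] [ 3.1e-03 -9.0e-04 -1.0e+00] [-0.219  0.17   1.743 -0.     1.225  0.06 ]
```

>>> play_rows(motion=[{"xyz": [0,-0.004,0.0025],"rotation": [0,0,0.025],"fingers": -1},{"xyz": [0,0,0.0025],"rotation": [0,0,0.025],"fingers": -1},{"xyz": [0,0,0.0025],"rotation": [0,0,-0.025],"fingers": -1},{"xyz": [0,0,0.002],"rotation": [0,0,-0.025],"fingers": -1},{"xyz": [0,0,0.002],"rotation": [0,0,-0.025],"fingers": -1},{"xyz": [0,0,0.002],"rotation": [0,0,-0.025],"fingers": -1},{"xyz": [0,0,0],"rotation": [0,0,0.025],"fingers": -1},{"xyz": [0,0,0],"rotation": [0,0,0.025],"fingers": -1}])

```text
time_s: 15.9
ee_pos: [0.5726, -0.0468, 0.1486]
eef_rot: [0.798, 0.602, 0.001, 0.002]
wrist_force: [-4.4, 1.9, 12.2]
width: 0.0252
grasp_force: 81.3
```

```bash
python3 p.py
```

```text
15.9 [ 0.57264 -0.04684  0.14861] [-4.38  1.92 12.2 ] [0.339 0.855 0.368] [ 0.0047 -0.0013 -1.    ] [-0.219  0.17   1.745 -0.     1.222  0.06 ]
```

>>> play_rows(motion=[{"xyz": [-0.001,-0.004,0],"rotation": [0.0007,-0.0002,0],"fingers": -1},{"xyz": [0,0,0],"rotation": [0,0,0.025],"fingers": -1},{"xyz": [0,0,0],"rotation": [0,0,0.025],"fingers": -1},{"xyz": [0,0,0],"rotation": [0,0,-0.025],"fingers": -1},{"xyz": [0,0,0],"rotation": [0,0,-0.025],"fingers": -1},{"xyz": [0,0,0],"rotation": [0,0,-0.025],"fingers": -1},{"xyz": [0,0,0],"rotation": [0,0,-0.025],"fingers": -1},{"xyz": [0,0,0],"rotation": [0,0,0.025],"fingers": -1},{"xyz": [0,0,0],"rotation": [0,0,0.025],"fingers": -1}])

```text
time_s: 17.02
ee_pos: [0.5726, -0.0469, 0.1487]
eef_rot: [0.798, 0.602, 0.0, 0.001]
wrist_force: [-2.9, 1.5, 10.4]
width: 0.0248
grasp_force: 81.1
```

```bash
python3 p.py
python3 - <<'E'
from h import *
s=state();im=imaging.snapshot('side')
cv2.imwrite('pics/s5.png',cv2.resize(im[140:225,230:320],None,fx=6,fy=6,interpolation=cv2.INTER_CUBIC))
E
```

```text
17.02 [ 0.57257 -0.04691  0.14866] [-2.91  1.51 10.44] [0.178 0.453 0.331] [ 0.0015 -0.0015 -1.    ] [-2.180e-01  1.720e-01  1.742e+00 -1.000e-03  1.225e+00  6.100e-02]
```

View pics/s5.png

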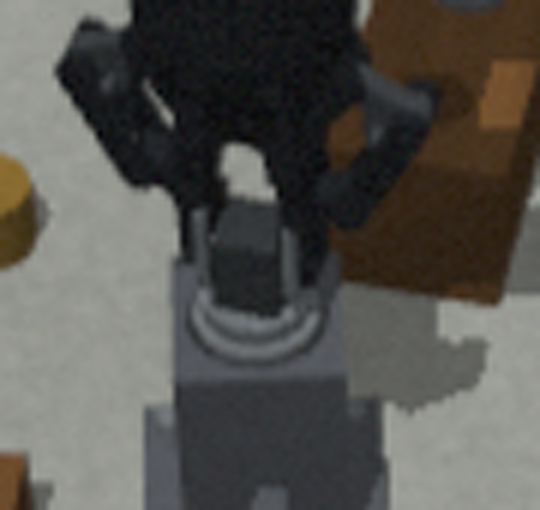

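>>> play_rows(motion=[{"xyz": [0,-0.003,0.002],"rotation": [0.0002,0,0.025],"fingers": -1},{"xyz": [0,0,0.002],"rotation": [0,0,0.025],"fingers": -1},{"xyz": [0,0,0.002],"rotation": [0,0,-0.025],"fingers": -1},{"xyz": [0,0,0],"rotation": [0,0,-0.025],"fingers": -1},{"xyz": [0,0,0],"rotation": [0,0,-0.025],"fingers": -1},{"xyz": [0,0,0],"rotation": [0,0,-0.025],"fingers": -1},{"xyz": [0,0,0],"rotation": [0,0,0.025],"fingers": -1},{"xyz": [0,0,0],"rotation": [0,0,0.025],"fingers": -1}])

```text
time_s: 18.08
ee_pos: [0.5726, -0.0469, 0.1486]
eef_rot: [0.798, 0.602, 0.0, 0.001]
wrist_force: [-2.2, 1.2, 13.6]
width: 0.025
grasp_force: 81.6
```

```bash
python3 p.py
```

```text
18.07 [ 0.57263 -0.04691  0.14863] [-2.15  1.18 13.64] [0.279 0.566 0.343] [ 0.0015 -0.0013 -1.    ] [-2.180e-01  1.730e-01  1.742e+00 -1.000e-03  1.225e+00  6.000e-02]
```

Force rose without any descent while twisting, so the arbor is home. Next I unload and let go.

>>> play_rows(motion=[{"xyz": [0,0,-0.008],"rotation": [0,0,0],"fingers": -1},{"xyz": [0,0,-0.008],"rotation": [0,0,0],"fingers": -1},{"xyz": [0,0,0],"rotation": [0,0,0],"fingers": -1}], newtons=40)

```text
time_s: 18.45
ee_pos: [0.5723, -0.0468, 0.1486]
eef_rot: [0.797, 0.604, 0.0, 0.001]
wrist_force: [4.4, 0.6, 5.3]
width: 0.0249
grasp_force: 80.3
```

```bash
python3 p.py
```

```text
18.45 [ 0.57233 -0.04684  0.14864] [4.36 0.59 5.32] [ 0.042 -1.084  0.063] [ 7.e-04 -8.e-04 -1.e+00] [-2.190e-01  1.730e-01  1.742e+00 -1.000e-03  1.226e+00  5.600e-02]
```

>>> play_rows(motion=[{"xyz": [0.001,0.005,-0.007],"rotation": [-0.0005,0,0],"fingers": -1},{"xyz": [0,0,0],"rotation": [0,0,0],"fingers": -1},{"xyz": [0,0,0],"rotation": [0,0,0],"fingers": 0.3},{"xyz": [0,0,0],"rotation": [0,0,0],"fingers": 0.3},{"xyz": [0,0,0],"rotation": [0,0,0],"fingers": 0.3},{"xyz": [0,0,0],"rotation": [0,0,0],"fingers": 0.3}])

```text
time_s: 19.2
ee_pos: [0.5702, -0.0464, 0.1473]
eef_rot: [0.797, 0.604, -0.001, -0.001]
wrist_force: [0.9, -0.6, -0.7]
width: 0.0554
grasp_force: 0.0
```

```bash
python3 p.py
```

```text
19.2 [ 0.57025 -0.04638  0.14731] [ 0.89 -0.59 -0.69] [ 0.035 -0.041 -0.005] [-3.3e-03 -4.0e-04 -1.0e+00] [-2.180e-01  1.720e-01  1.745e+00 -1.000e-03  1.227e+00  5.600e-02]
```

>>> play_rows(motion=[{"xyz": [0,0,-0.1],"rotation": [0,0,0],"fingers": 0.3},{"xyz": [0,0,-0.16],"rotation": [0,0,0],"fingers": 0.3},{"xyz": [0,0,-0.16],"rotation": [0,0,0],"fingers": 0.3},{"xyz": [0,0,-0.16],"rotation": [0,0,0],"fingers": 0.3},{"xyz": [0.213,-0.106,0],"rotation": [0,0,0],"fingers": 0.3},{"xyz": [0.213,-0.106,0],"rotation": [0,0,0],"fingers": 0.3},{"xyz": [0.213,-0.106,0],"rotation": [0,0,0],"fingers": 0.3},{"xyz": [0.213,-0.106,0],"rotation": [0,0,0],"fingers": 0.3},{"xyz": [0.213,-0.106,0],"rotation": [0,0,0],"fingers": 0.3},{"xyz": [0.213,-0.106,0],"rotation": [0,0,0],"fingers": 0.3},{"xyz": [0.213,-0.106,0],"rotation": [0,0,0],"fingers": 0.3},{"xyz": [0.213,-0.106,0],"rotation": [0,0,0],"fingers": 0.3},{"xyz": [0.213,-0.106,0],"rotation": [0,0,0],"fingers": 0.3},{"xyz": [0,0,0],"rotation": [0,0,-0.027],"fingers": 0.3},{"xyz": [0,0,0],"rotation": [0,0,-0.027],"fingers": 0.3},{"xyz": [0,0,0],"rotation": [0,0,-0.027],"fingers": 0.3},{"xyz": [0,0,0],"rotation": [0,0,-0.027],"fingers": 0.3},{"xyz": [0,0,0],"rotation": [0,0,0],"fingers": 0.3}])

```text
time_s: 21.45
ee_pos: [0.5111, 0.2693, 0.2357]
eef_rot: [0.551, 0.834, -0.0, -0.001]
wrist_force: [-0.1, -0.4, -0.7]
width: 0.0555
grasp_force: 0.0
```

```bash
python3 p.py
python3 - <<'E'
from h import *
s=state(); im=imaging.snapshot('wrist'); cv2.imwrite('pics/w6.png',im)
np.save('s6.npy',np.r_[s['ee_pos'],s['eef_rot']])
for l,z in (('drift',0),('drift_tip',0)):
    for r in spotter.pinpoint(l,'wrist')[:3]:
        print(l,np.round(r['position'],1),round(r['confidence'],2),np.round(atz('wrist',r['position'],z,s),4))
b=rect(im,.53,.24,.03,s,half=.1,n=400)   # 2px/mm
m=(b.max(2)<70).astype('u1')*255
n,lab,st,ce=cv2.connectedComponentsWithStats(m)
for i in range(1,n):
    if st[i,4]>800:
        pts=np.argwhere(lab==i)[:,::-1].astype('f4'); print(st[i],ce[i],cv2.minAreaRect(pts))
cv2.imwrite('pics/r6.png',b)
E
```

```text
21.45 [0.51111 0.26933 0.23572] [-0.1  -0.36 -0.73] [ 0.047 -0.014 -0.034] [-0.0015 -0.     -1.    ] [ 0.348  0.106  1.647  0.     1.39  -0.055]
drift [149.9 181.1] 0.86 [0.3517 0.2063 0.    ]
drift [292.4 162.3] 0.85 [0.5073 0.2944 0.    ]
drift [357.1 303.4] 0.82 [0.6644 0.1551 0.    ]
drift_tip [216.1  92.4] 0.96 [0.393  0.3367 0.    ]
drift_tip [446.6 273.8] 0.84 [ 0.7683  0.2419 -0.    ]
drift_tip [292.3 264.9] 0.8 [0.5588 0.1751 0.    ]
[  73    0   45   60 1761] [90.96479273 23.38330494] ((95.0, 29.5), (59.0, 44.0), 90.0)
[ 352   70   48  106 2467] [381.14876368 130.72841508] ((387.8987731933594, 126.35297393798828), (35.65341567993164, 112.53780364990234), 22.71441078186035)
[ 116  257   68  101 3550] [148.96591549 306.2628169 ] ((149.1202392578125, 305.82373046875), (36.40481948852539, 101.51505279541016), 22.98871612548828)
```

View pics/r6.png

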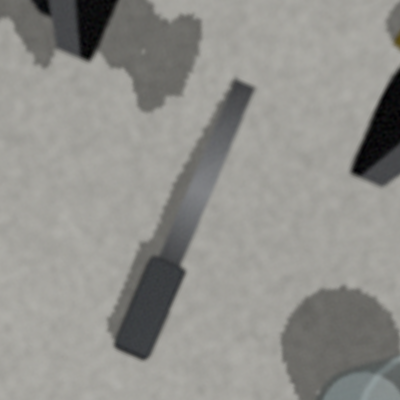

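The steel drift lies alone in view: grip centre at (149,306), tip at (245,83), heading −1.166 rad. That agrees with the top view. Tilting the tool 20° for clearance at the pillar.

>>> play_rows(motion=[{"xyz": [0,0,0],"rotation": [0,-0.0278,0],"fingers": 0.3},{"xyz": [0,0,0],"rotation": [0,-0.0278,0],"fingers": 0.3},{"xyz": [0,0,0],"rotation": [0,0,0],"fingers": 0.3}])

```text
time_s: 21.98
ee_pos: [0.5093, 0.2713, 0.2335]
eef_rot: [0.541, 0.823, -0.097, 0.144]
wrist_force: [0.5, -0.1, -0.4]
width: 0.0556
grasp_force: 0.0
```

```bash
python3 p.py; python3 -c "
from h import *
plan([.5065,.2936,.06]); plan([.5065,.2936,.008])"
```

```text
21.98 [0.50934 0.27131 0.23354] [ 0.5  -0.08 -0.38] [ 0.158  0.052 -0.014] [ 0.1318 -0.3154 -0.9398] [ 0.549  0.171  1.617 -0.349  1.418  0.206]
shift units [0.531 0.046 1.038] tcp [0.5093 0.2713 0.2335]
shift units [0.649 0.048 1.364] tcp [0.5093 0.2713 0.2335]
```

>>> play_rows(motion=[{"xyz": [0.0885,0.0077,0.173],"rotation": [0,0,0],"fingers": 0.3},{"xyz": [0.0885,0.0077,0.173],"rotation": [0,0,0],"fingers": 0.3},{"xyz": [0.0885,0.0077,0.173],"rotation": [0,0,0],"fingers": 0.3},{"xyz": [0.0885,0.0077,0.173],"rotation": [0,0,0],"fingers": 0.3},{"xyz": [0.0885,0.0077,0.173],"rotation": [0,0,0],"fingers": 0.3},{"xyz": [0.0885,0.0077,0.173],"rotation": [0,0,0],"fingers": 0.3},{"xyz": [0.0295,0,0.0815],"rotation": [0,0,0],"fingers": 0.3},{"xyz": [0.0295,0,0.0815],"rotation": [0,0,0],"fingers": 0.3},{"xyz": [0.0295,0,0.0815],"rotation": [0,0,0],"fingers": 0.3},{"xyz": [0.0295,0,0.0815],"rotation": [0,0,0],"fingers": 0.3},{"xyz": [0,0,0],"rotation": [0,0,0],"fingers": 0.3}])

```text
time_s: 23.35
ee_pos: [0.5074, 0.291, 0.0078]
eef_rot: [0.542, 0.822, -0.098, 0.144]
wrist_force: [-0.7, 0.9, -0.0]
width: 0.0557
grasp_force: 0.0
```

```bash
python3 p.py
python3 - <<'E'
from h import *
s=state(); plan([.5065,.2936,.008]); im=imaging.snapshot('side');imaging.snapshot('wrist')
for c in('side','wrist'):
  for l in ('drift','drift_tip'):
    for r in spotter.pinpoint(l,c)[:3]:
        print(l,c,np.round(r['position'],1),round(r['confidence'],2),np.round(atz(c,r['position'],0,s),4))
E
```

```text
23.35 [0.50735 0.29104 0.0078 ] [-0.75  0.93 -0.04] [0.133 0.07  0.007] [ 0.1303 -0.3161 -0.9397] [ 0.578  0.469  1.711 -0.395  1.063  0.384]
shift units [ 0.016  0.001 -0.007] tcp [0.5074 0.291  0.0078]
drift side [228.1 301.5] 0.84 [0.6666 0.1565 0.    ]
drift side [376.8 324.8] 0.77 [0.3544 0.2111 0.    ]
drift_tip side [174.4 332.9] 0.89 [0.7705 0.2279 0.    ]
drift_tip side [281.  306.4] 0.79 [0.5525 0.1685 0.    ]
drift wrist [ 33.2 262.8] 0.89 [0.3557 0.211  0.    ]
drift wrist [285.4 250.3] 0.85 [0.5039 0.2952 0.    ]
drift_tip wrist [86.2 96.3] 0.81 [0.3954 0.3379 0.    ]
```

>>> play_rows(motion=[{"xyz": [0.016,0,-0.006],"rotation": [0,0,0],"fingers": 0.3},{"xyz": [0,0,0],"rotation": [0,0,0],"fingers": -1},{"xyz": [0,0,0],"rotation": [0,0,0],"fingers": -1},{"xyz": [0,0,0],"rotation": [0,0,0],"fingers": -1},{"xyz": [0,0,0],"rotation": [0,0,0],"fingers": -1},{"xyz": [0,0,0],"rotation": [0,0,0],"fingers": -1},{"xyz": [0,0,0],"rotation": [0,0,0],"fingers": -1}], newtons=110)

```text
time_s: 24.52
ee_pos: [0.5073, 0.2941, 0.0094]
eef_rot: [0.542, 0.822, -0.096, 0.144]
wrist_force: [-3.1, 1.9, 4.9]
width: 0.0182
grasp_force: 108.6
```

```bash
python3 p.py
```

```text
24.52 [0.50726 0.29413 0.00941] [-3.12  1.91  4.85] [ 0.018  0.312 -0.125] [ 0.1324 -0.3148 -0.9399] [ 0.583  0.469  1.708 -0.394  1.066  0.388]
```

Run:
```python
from h import *
v=np.load('s2.npy'); s=dict(ee_pos=v[:3],eef_rot=v[3:]); im=cv2.imread('pics/w2.png')
for z,h in ((.012,.08),(.128,.05)):
    b=rect(im,.572,-.046,z,s,half=h,n=640); k=2*h/639
    g=cv2.GaussianBlur(cv2.cvtColor(b,cv2.COLOR_BGR2GRAY),(5,5),0)
    L=cv2.createLineSegmentDetector().detect(g)[0][:,0]
    print('z',z)
    for l in sorted(L,key=lambda l:-np.hypot(l[2]-l[0],l[3]-l[1]))[:9]:
        a=np.degrees(np.arctan2(l[3]-l[1],l[2]-l[0]))%90; a=a-90 if a>45 else a
        n=np.hypot(l[2]-l[0],l[3]-l[1])*k*1e3
        print(round(a,2),round(n,1),np.round([(l[0]-319.5)*k+.572,(l[1]-319.5)*k-.046,(l[2]-319.5)*k+.572,(l[3]-319.5)*k-.046],4))
```

```text
z 0.012
2.95 116.9 [ 0.6246 -0.1011  0.6186  0.0156]
2.94 97.8 [0.6174 0.0168 0.5197 0.0118]
2.74 73.0 [ 0.5191  0.0106  0.5226 -0.0623]
2.98 53.9 [ 0.5232 -0.0617  0.526  -0.1155]
-2.04 20.7 [ 0.5966 -0.105   0.6174 -0.1057]
2.21 18.5 [ 0.5569 -0.1057  0.5754 -0.105 ]
-17.05 17.0 [ 0.5753 -0.0114  0.5915 -0.0164]
-1.62 16.6 [ 0.5388 -0.0532  0.5393 -0.0366]
32.08 16.4 [ 0.5711 -0.0293  0.5572 -0.038 ]
z 0.128
2.96 81.9 [ 0.6079 -0.0834  0.6037 -0.0016]
2.93 68.6 [ 0.6027 -0.0007  0.5342 -0.0042]
3.02 31.3 [ 0.5366 -0.056   0.5383 -0.0873]
2.26 22.1 [ 0.5338 -0.0051  0.5347 -0.0273]
2.9 17.4 [ 0.5354 -0.0389  0.5362 -0.0564]
-33.14 12.6 [ 0.5958 -0.0528  0.5889 -0.0633]
-24.74 11.9 [ 0.5476 -0.0402  0.5526 -0.0294]
2.18 11.6 [ 0.535  -0.0272  0.5355 -0.0388]
3.85 11.0 [ 0.5833 -0.0513  0.5826 -0.0403]
```

>>> play_rows(motion=[{"xyz": [0.068,0,-0.188],"rotation": [0,0,0],"fingers": -1},{"xyz": [0.068,0,-0.188],"rotation": [0,0,0],"fingers": -1},{"xyz": [0,0,0],"rotation": [0,0,0],"fingers": -1}])

```text
time_s: 24.9
ee_pos: [0.4929, 0.3309, 0.0562]
eef_rot: [0.542, 0.823, -0.095, 0.145]
wrist_force: [0.6, 0.3, -3.5]
width: 0.018
grasp_force: 107.9
```

```bash
cat >> h.py <<'E'
AX=np.array([.5729,-.0462]); SX=np.array([.0515,-.9987])
def rotfix(yaw_d=-1.519,tilt=20):
    """rotation vector (tool, units) bringing tool to: tool x opposite drift yaw, tilted"""
    s=state(); M=R.from_quat(s['eef_rot'])
    y=yaw_d+np.pi
    D=R.from_euler('z',y)*R.from_euler('x',180,degrees=True)*R.from_euler('y',-tilt,degrees=True)
    v=(M.inv()*D).as_rotvec()/(2*np.pi); print('rot units',v.round(4),'deg',np.degrees(np.linalg.norm(v)*2*np.pi).round(2))
    return D
def go(t,zund,lat=0):
    """TCP for drift origin t m before axis, underside height zund; shift in desired-orientation axes"""
    D=rotfix(); s=state(); n=np.array([-SX[1],SX[0]])
    p=np.r_[AX-t*SX+lat*n,zund+.0094]
    print('tcp',s['ee_pos'].round(4),'want',p.round(4),'shift units',(D.inv().apply(p-s['ee_pos'])/.15).round(4),'along/lat mm',((p-s['ee_pos'])[:2]@SX*1e3).round(2),((p-s['ee_pos'])[:2]@n*1e3).round(2))
    print('force',s['wrist_force'].round(2),s['moment'].round(2),s['qpos'].round(2))
E
python3 -c "
from h import *
go(.190,.06)"
```

```text
rot units [ 0.0193 -0.0003  0.053 ] deg 20.3
tcp [0.4929 0.3309 0.0562] want [0.5631 0.1436 0.0694] shift units [-1.2252  0.403   0.3522] along/lat mm 190.76 60.51
force [ 0.56  0.3  -3.53] [0.35 0.13 0.01] [ 0.65  0.42  1.66 -0.37  1.16  0.4 ]
```

>>> play_rows(motion=[{"xyz": [0,0,0],"rotation": [0.0064,0,0.0177],"fingers": -1},{"xyz": [0,0,0],"rotation": [0.0064,0,0.0177],"fingers": -1},{"xyz": [0,0,0],"rotation": [0.0064,0,0.0177],"fingers": -1},{"xyz": [-0.153,0.0504,0.044],"rotation": [0,0,0],"fingers": -1},{"xyz": [-0.153,0.0504,0.044],"rotation": [0,0,0],"fingers": -1},{"xyz": [-0.153,0.0504,0.044],"rotation": [0,0,0],"fingers": -1},{"xyz": [-0.153,0.0504,0.044],"rotation": [0,0,0],"fingers": -1},{"xyz": [-0.153,0.0504,0.044],"rotation": [0,0,0],"fingers": -1},{"xyz": [-0.153,0.0504,0.044],"rotation": [0,0,0],"fingers": -1},{"xyz": [-0.153,0.0504,0.044],"rotation": [0,0,0],"fingers": -1},{"xyz": [-0.153,0.0504,0.044],"rotation": [0,0,0],"fingers": -1},{"xyz": [0,0,0],"rotation": [0,0,0],"fingers": -1},{"xyz": [0,0,0],"rotation": [0,0,0],"fingers": -1}])

```text
time_s: 26.52
ee_pos: [0.5613, 0.1411, 0.0673]
eef_rot: [0.679, 0.713, -0.121, 0.125]
wrist_force: [-0.2, 0.2, -2.8]
width: 0.0177
grasp_force: 108.0
```

Run:
```python
from h import *
go(.190,.06); s=state()
for c in ('side','top'):
    im=imaging.snapshot(c); cv2.imwrite(f'pics/{c}7.png',im)
for l,z in (('drift_tip',.06),('drift',.06),('slot_mouth',.047),('sleeve_mouth',.132)):
    for c in ('side','top'):
        for r in spotter.pinpoint(l,c)[:4]:
            print(l,c,np.round(r['position'],1),round(r['confidence'],2),np.round(atz(c,r['position'],z),4))
```

```text
rot units [-0.0007  0.0001 -0.0002] deg 0.25
tcp [0.5613 0.1411 0.0673] want [0.5631 0.1436 0.0694] shift units [ 0.0102  0.0132 -0.0183] along/lat mm -2.38 1.98
force [-0.16  0.22 -2.76] [ 0.37  0.01 -0.02] [ 0.3   0.38  1.69 -0.37  1.18  0.41]
drift_tip side [171.9 334.7] 0.77 [0.7578 0.2595 0.06  ]
drift_tip side [360.7 388.8] 0.72 [0.412  0.3594 0.06  ]
drift_tip top [277.7 204.4] 0.96 [0.5656 0.0071 0.06  ]
drift_tip top [179.  121.8] 0.63 [0.7543 0.227  0.06  ]
drift side [230.3 302.6] 0.87 [0.6526 0.192  0.06  ]
drift side [377.5 325.3] 0.74 [0.3664 0.2412 0.06  ]
drift side [273.3 277.3] 0.47 [0.5679 0.1336 0.06  ]
drift top [190.2 300.6] 0.79 [0.3575 0.1985 0.06  ]
drift top [214.4 168.2] 0.77 [0.6479 0.1472 0.06  ]
drift top [215.9 207.6] 0.72 [0.5597 0.1435 0.06  ]
slot_mouth top [286.3 202. ] 0.68 [ 0.5723 -0.0121  0.047 ]
sleeve_mouth top [303.5 194.6] 0.82 [ 0.5771 -0.0468  0.132 ]
```

Run:
```python
from h import *
A=cv2.imread('pics/top0.png');B=cv2.imread('pics/top7.png')
g0=cv2.resize(cv2.cvtColor(A,cv2.COLOR_BGR2GRAY)[160:250,255:350],None,fx=4,fy=4,interpolation=cv2.INTER_CUBIC)
for l in cv2.createLineSegmentDetector().detect(g0)[0][:,0]:
    if np.hypot(l[2]-l[0],l[3]-l[1])>70:
        p=(l+.5)/4-.5; a=p[:2]+[255,160];b=p[2:]+[255,160]
        print(a.round(1),b.round(1),'z.012',atz('top',a,.012)[:2].round(4),atz('top',b,.012)[:2].round(4),'z.128',atz('top',a,.128)[:2].round(4),atz('top',b,.128)[:2].round(4))
g=cv2.cvtColor(B,cv2.COLOR_BGR2GRAY).astype(int)
for c in range(234,282,4): print(c,g[194:216,c])
```

```text
[297. 164.] [270.7 162.1] z.012 [ 0.6651 -0.0384] [0.6701 0.0229] z.128 [ 0.6422 -0.0344] [0.6467 0.0206]
[298.2 182.4] [322.2 180.8] z.012 [ 0.622  -0.0405] [ 0.6252 -0.0963] z.128 [ 0.6034 -0.0363] [ 0.6063 -0.0864]
234 [ 97  97  97 100 103 104  99  96  80  73  71  77  64  65  73  95 104 101
 103 101  97 100]
238 [ 97  99  95  98 106 102  97  91  77  70  66  69  72  61  73  94  88  97
  92  98  99  98]
242 [152 154 152 151 148 153 148 128 103  81  76  76  75  73  77  89  99 100
 102  99  97  95]
246 [152 153 153 154 153 152 151 140 122  99  91  79  80  79  86  95  97  99
  98  98  96  96]
250 [152 155 153 150 155 150 151 138 119 110 118 113 110 113 126 126 108  98
  98  94  96  96]
254 [147 150 147 156 156 152 148 133 115 109 104 104  91  86  97 107 103  97
  97  95  99  97]
258 [148 149 150 149 151 151 143 129 110  97  92  90  89  83  89  99 104  99
 101  95  92  95]
262 [148 155 155 153 155 152 142 119  95  89  87  85  86  94 102  98  92  93
  95  97 101 101]
266 [151 148 148 153 150 149 139 116  86  82  75  74  93 125 135 124 104 101
  98 106 114 115]
270 [152 150 154 152 153 152 136 115  87  69  67  77  98 124 119 108  95  96
  94  98 111 133]
274 [136 133 137 138 141 134 123  96  76  61  60  77 104 127 120 111  96  98
  98 108 130 144]
278 [92 93 93 92 94 99 88 84 77 72 69 69 64 64 57 51 56 65 81 93 92 92]
```

>>> play_rows(motion=[{"xyz": [0.01,0.006,0.028],"rotation": [-0.0007,0,0],"fingers": -1},{"xyz": [0.01,0.006,0.028],"rotation": [0,0,0],"fingers": -1},{"xyz": [0,0,0],"rotation": [0,0,0],"fingers": -1}])

```text
time_s: 27.4
ee_pos: [0.5633, 0.1418, 0.0585]
eef_rot: [0.678, 0.714, -0.12, 0.126]
wrist_force: [-0.2, -0.2, -3.7]
width: 0.0178
grasp_force: 108.0
```

```bash
python3 -c "
from h import *
go(.170,.0485)"
```

```text
rot units [ 0.0001  0.0001 -0.0002] deg 0.08
tcp [0.5633 0.1418 0.0585] want [0.5641 0.1236 0.0579] shift units [-0.1128 -0.001   0.0453] along/lat mm 18.23 -0.14
force [-0.22 -0.23 -3.75] [ 0.37 -0.01  0.  ] [ 0.3   0.4   1.69 -0.37  1.16  0.42]
```

Aligned. Entering 40 mm.

>>> play_rows(motion=[{"xyz": [-0.0627,0,0.0228],"rotation": [0,0,0],"fingers": -1},{"xyz": [-0.0627,0,0.0228],"rotation": [0,0,0],"fingers": -1},{"xyz": [-0.0627,0,0.0228],"rotation": [0,0,0],"fingers": -1},{"xyz": [-0.0627,0,0.0228],"rotation": [0,0,0],"fingers": -1},{"xyz": [0,0,0],"rotation": [0,0,0],"fingers": -1}])

```text
time_s: 28.02
ee_pos: [0.5659, 0.101, 0.0594]
eef_rot: [0.679, 0.713, -0.119, 0.127]
wrist_force: [0.2, 0.7, -2.4]
width: 0.018
grasp_force: 108.0
```

```bash
python3 -c "
from h import *
go(.120,.0478)"
```

```text
rot units [ 0.0002  0.0001 -0.0004] deg 0.17
tcp [0.5659 0.101  0.0594] want [0.5667 0.0736 0.0572] shift units [-0.1663 -0.0036  0.076 ] along/lat mm 27.34 -0.54
force [ 0.24  0.67 -2.36] [ 0.36 -0.01 -0.02] [ 0.24  0.37  1.73 -0.38  1.14  0.36]
```

>>> play_rows(motion=[{"xyz": [-0.0415,-0.001,0.0175],"rotation": [0,0,0],"fingers": -1},{"xyz": [-0.0415,-0.001,0.0175],"rotation": [0,0,0],"fingers": -1},{"xyz": [-0.0415,0,0.0175],"rotation": [0,0,0],"fingers": -1},{"xyz": [-0.0415,0,0.0175],"rotation": [0,0,0],"fingers": -1},{"xyz": [0,0,0],"rotation": [0,0,0],"fingers": -1}])

```text
time_s: 28.65
ee_pos: [0.5669, 0.0744, 0.0579]
eef_rot: [0.679, 0.714, -0.119, 0.127]
wrist_force: [0.4, 0.4, -3.2]
width: 0.0176
grasp_force: 108.0
```

```bash
python3 -c "
from h import *
go(.110,.0478)"
```

```text
rot units [ 0.0002  0.0001 -0.0003] deg 0.15
tcp [0.5669 0.0744 0.0579] want [0.5672 0.0637 0.0572] shift units [-0.066  -0.0014  0.0291] along/lat mm 10.79 -0.21
force [ 0.45  0.41 -3.17] [ 0.34  0.04 -0.03] [ 0.19  0.35  1.75 -0.39  1.11  0.33]
```

>>> play_rows(motion=[{"xyz": [0.0034,0,0.0094],"rotation": [0,0,0],"fingers": -1},{"xyz": [0,0,0],"rotation": [0,0,0],"fingers": -1},{"xyz": [0,0,0],"rotation": [0,0,0],"fingers": -1}])

```text
time_s: 29.02
ee_pos: [0.567, 0.0753, 0.0565]
eef_rot: [0.678, 0.714, -0.119, 0.127]
wrist_force: [-0.1, -1.1, -1.9]
width: 0.0177
grasp_force: 108.1
```

```bash
python3 -c "
from h import *
go(.110,.0478)"
```

```text
rot units [ 0.0003  0.0001 -0.0002] deg 0.13
tcp [0.567  0.0753 0.0565] want [0.5672 0.0637 0.0572] shift units [-0.0744 -0.0022  0.0218] along/lat mm 11.6 -0.32
force [-0.07 -1.09 -1.94] [0.41 0.02 0.02] [ 0.19  0.36  1.75 -0.39  1.11  0.33]
```

>>> play_rows(motion=[{"xyz": [-0.0188,-0.0005,0.0068],"rotation": [0,0,0],"fingers": -1},{"xyz": [-0.0188,-0.0005,0.0068],"rotation": [0,0,0],"fingers": -1},{"xyz": [-0.0188,-0.0005,0.0068],"rotation": [0,0,0],"fingers": -1},{"xyz": [-0.0188,-0.0005,0.0068],"rotation": [0,0,0],"fingers": -1},{"xyz": [-0.0188,0,0.0068],"rotation": [0,0,0],"fingers": -1},{"xyz": [-0.0188,0,0.0068],"rotation": [0,0,0],"fingers": -1}])

```text
time_s: 29.78
ee_pos: [0.5682, 0.0607, 0.0565]
eef_rot: [0.679, 0.714, -0.116, 0.125]
wrist_force: [-1.4, 20.7, -0.4]
width: 0.0177
grasp_force: 108.9
```

```bash
python3 -c "
from h import *
go(.060,.0472)"
```

```text
rot units [ 0.0007 -0.0009 -0.0003] deg 0.45
tcp [0.5682 0.0607 0.0565] want [0.5698 0.0137 0.0566] shift units [-0.2945 -0.0052  0.1068] along/lat mm 46.99 -0.77
force [-1.39 20.75 -0.39] [ 2.9   0.19 -0.03] [ 0.16  0.35  1.77 -0.39  1.1   0.3 ]
```

>>> play_rows(motion=[{"xyz": [-0.0188,-0.001,0.0068],"rotation": [0,0,0],"fingers": -1},{"xyz": [-0.0188,-0.001,0.0068],"rotation": [0,0,0],"fingers": -1},{"xyz": [-0.0188,-0.001,0.0068],"rotation": [0,0,0],"fingers": -1},{"xyz": [-0.0188,0,0.0068],"rotation": [0,0,0],"fingers": -1},{"xyz": [0,0,0],"rotation": [0,0,0],"fingers": -1}], newtons=120)

```text
time_s: 30.4
ee_pos: [0.5681, 0.0467, 0.0566]
eef_rot: [0.678, 0.714, -0.118, 0.126]
wrist_force: [0.5, 6.5, -3.4]
width: 0.0175
grasp_force: 117.5
```

```bash
python3 -c "
from h import *
go(.060,.0472)"
```

```text
rot units [ 0.0006 -0.0003 -0.0001] deg 0.24
tcp [0.5681 0.0467 0.0566] want [0.5698 0.0137 0.0566] shift units [-0.2069  0.      0.0751] along/lat mm 33.02 0.02
force [ 0.46  6.53 -3.44] [ 1.26 -0.01  0.11] [ 0.14  0.34  1.78 -0.39  1.09  0.29]
```

>>> play_rows(motion=[{"xyz": [-0.0188,0,0.0068],"rotation": [0,0,0],"fingers": -1},{"xyz": [-0.0188,0,0.0068],"rotation": [0,0,0],"fingers": -1},{"xyz": [-0.0188,0,0.0068],"rotation": [0,0,0],"fingers": -1},{"xyz": [-0.0188,0,0.0068],"rotation": [0,0,0],"fingers": -1},{"xyz": [-0.0188,0,0.0068],"rotation": [0,0,0],"fingers": -1},{"xyz": [-0.0188,0,0.0068],"rotation": [0,0,0],"fingers": -1},{"xyz": [-0.0188,0,0.0068],"rotation": [0,0,0],"fingers": -1},{"xyz": [-0.0188,0,0.0068],"rotation": [0,0,0],"fingers": -1},{"xyz": [0,0,0],"rotation": [0,0,0],"fingers": -1}])

```text
time_s: 31.52
ee_pos: [0.5689, 0.0205, 0.0565]
eef_rot: [0.678, 0.714, -0.119, 0.127]
wrist_force: [0.8, 2.5, -4.0]
width: 0.0173
grasp_force: 117.4
```

```bash
python3 -c "
from h import *
go(.057,.0472)"
```

```text
rot units [ 0.0002  0.0002 -0.0002] deg 0.14
tcp [0.5689 0.0205 0.0565] want [0.57   0.0107 0.0566] shift units [-0.0618  0.0036  0.022 ] along/lat mm 9.84 0.55
force [ 0.79  2.51 -4.01] [0.69 0.02 0.1 ] [ 0.1   0.33  1.79 -0.4   1.07  0.25]
```

>>> play_rows(motion=[{"xyz": [-0.0125,0.001,0.0046],"rotation": [0,0,0],"fingers": -1},{"xyz": [-0.0125,0.001,0.0046],"rotation": [0,0,0],"fingers": -1},{"xyz": [-0.0125,0.001,0.0046],"rotation": [0,0,0],"fingers": -1},{"xyz": [-0.0125,0,0.0046],"rotation": [0,0,0],"fingers": -1},{"xyz": [-0.0125,0,0.0046],"rotation": [0,0,0],"fingers": -1},{"xyz": [0,0,0],"rotation": [0,0,0],"fingers": -1}])

```text
time_s: 32.28
ee_pos: [0.5698, 0.0112, 0.0565]
eef_rot: [0.679, 0.714, -0.119, 0.127]
wrist_force: [-1.0, 2.7, -3.3]
width: 0.0176
grasp_force: 117.6
```

```bash
python3 -c "
from h import *
go(.057,.0472)"
```

```text
rot units [ 0.0003  0.     -0.0002] deg 0.13
tcp [0.5698 0.0112 0.0565] want [0.57   0.0107 0.0566] shift units [-0.003   0.0007  0.0004] along/lat mm 0.44 0.11
force [-1.02  2.71 -3.34] [ 0.9   0.11 -0.03] [ 0.08  0.33  1.79 -0.4   1.07  0.24]
```

Still no pillar contact. I'll push on gently until the grip meets it.

>>> play_rows(motion=[{"xyz": [-0.0094,0,0.0034],"rotation": [0,0,0],"fingers": -1},{"xyz": [-0.0094,0,0.0034],"rotation": [0,0,0],"fingers": -1},{"xyz": [-0.0094,0,0.0034],"rotation": [0,0,0],"fingers": -1},{"xyz": [0,0,0],"rotation": [0,0,0],"fingers": -1}])

```text
time_s: 32.78
ee_pos: [0.5699, 0.011, 0.0565]
eef_rot: [0.679, 0.714, -0.116, 0.125]
wrist_force: [-4.2, 20.8, 1.6]
width: 0.0174
grasp_force: 118.8
```

```bash
python3 -c "
from h import *
go(.057,.0472)
s=state()
for c in ('side','top'):
    cv2.imwrite(f'pics/{c}8.png',imaging.snapshot(c))
    for l in ('arbor','drift'):
        for r in spotter.pinpoint(l,c)[:3]: print(l,c,np.round(r['position'],1),round(r['confidence'],2),atz(c,r['position'],.15 if l=='arbor' else .047).round(4))
"
```

```text
rot units [ 0.0005 -0.0009 -0.0002] deg 0.38
tcp [0.5699 0.011  0.0565] want [0.57   0.0107 0.0566] shift units [-0.0021  0.0003  0.0001] along/lat mm 0.31 0.04
force [-4.25 20.78  1.59] [ 3.12  0.73 -0.26] [ 0.08  0.32  1.8  -0.4   1.06  0.23]
drift side [376.7 320.5] 0.82 [0.3637 0.2248 0.047 ]
drift side [228.4 302. ] 0.75 [0.6586 0.1835 0.047 ]
drift side [273.  230.8] 0.43 [0.5714 0.0006 0.047 ]
arbor top [301.8 195.9] 0.8 [ 0.5721 -0.0424  0.15  ]
drift top [277.  205.1] 0.64 [0.5655 0.0087 0.047 ]
drift top [305.1 195.3] 0.63 [ 0.587  -0.0544  0.047 ]
drift top [302.7 195.2] 0.57 [ 0.5873 -0.049   0.047 ]
```

>>> play_rows(motion=[{"xyz": [0.0188,0,-0.0068],"rotation": [0,0,0],"fingers": -1},{"xyz": [0,0,0],"rotation": [0,0,0],"fingers": -1}], newtons=60)

```text
time_s: 33.33
ee_pos: [0.5698, 0.0111, 0.0565]
eef_rot: [0.678, 0.714, -0.118, 0.126]
wrist_force: [-2.3, 10.1, -2.1]
width: 0.0174
grasp_force: 117.8
```

```bash
python3 -c "
from h import *
go(.057,.0472)"
```

```text
rot units [ 0.0003 -0.0002 -0.0001] deg 0.15
tcp [0.5698 0.0111 0.0565] want [0.57   0.0107 0.0566] shift units [-0.0027  0.0007  0.0004] along/lat mm 0.39 0.1
force [-2.32 10.09 -2.06] [ 1.7   0.4  -0.11] [ 0.08  0.33  1.79 -0.4   1.07  0.23]
```

>>> play_rows(motion=[{"xyz": [0.0105,-0.001,-0.0038],"rotation": [0,0,0],"fingers": -1},{"xyz": [0,0,0],"rotation": [0,0,0],"fingers": -1},{"xyz": [0,0,0],"rotation": [0,0,0],"fingers": 0.2},{"xyz": [0,0,0],"rotation": [0,0,0],"fingers": 0.3},{"xyz": [0,0,0],"rotation": [0,0,0],"fingers": 0.3},{"xyz": [0,0,0],"rotation": [0,0,0],"fingers": 0.3},{"xyz": [0,0,0],"rotation": [0,0,0],"fingers": 0.3}])

```text
time_s: 34.2
ee_pos: [0.5698, 0.0112, 0.0567]
eef_rot: [0.678, 0.714, -0.119, 0.127]
wrist_force: [-0.3, -0.1, -0.6]
width: 0.0554
grasp_force: 0.0
```

>>> play_rows(motion=[{"xyz": [0,0,-0.05],"rotation": [0,0,0],"fingers": 0.3},{"xyz": [0,0,-0.1],"rotation": [0,0,0],"fingers": 0.3},{"xyz": [0,0,-0.2],"rotation": [0,0,0],"fingers": 0.3},{"xyz": [0,0,-0.2],"rotation": [0,0,0],"fingers": 0.3},{"xyz": [0,0,-0.2],"rotation": [0,0,0],"fingers": 0.3},{"xyz": [0.1,0,-0.2],"rotation": [0,0,0],"fingers": 0.3},{"xyz": [0.2,0,0],"rotation": [0,0,0],"fingers": 0.3},{"xyz": [0.2,0,0],"rotation": [0,0,0],"fingers": 0.3},{"xyz": [0,0,0],"rotation": [0,0,0],"fingers": 0.3},{"xyz": [0,0,0],"rotation": [0,0,0],"fingers": 0.3}])

```text
time_s: 35.45
ee_pos: [0.5637, 0.1303, 0.1657]
eef_rot: [0.678, 0.714, -0.119, 0.127]
wrist_force: [0.3, -0.3, -0.5]
width: 0.0557
grasp_force: 0.0
```

```bash
python3 p.py
python3 - <<'E'
from h import *
s=state()
rs={}
for c in ('side','top'):
    im=imaging.snapshot(c);cv2.imwrite(f'pics/{c}9.png',im)
    for l in ('arbor','drift'):
        for r in spotter.pinpoint(l,c)[:4]:
            print(l,c,np.round(r['position'],1),round(r['confidence'],2),atz(c,r['position'],.15 if l=='arbor' else .047).round(4))
            rs.setdefault((l,c),r['position'])
try: print('arbor tri',tri([ray(c,rs[('arbor',c)]) for c in ('side','top')]))
except Exception as e: print(e)
# dark head segmentation near the stand in side view
im=cv2.imread('pics/side9.png'); print(im[150:200:2,262:290:2].max(2))
# grip: side view expected projection of drift's rear end
E
```

```text
35.45 [0.5637  0.13027 0.16568] [ 0.33 -0.26 -0.51] [ 0.174  0.033 -0.013] [ 0.0206 -0.3421 -0.9394] [ 0.284  0.254  1.653 -0.351  1.33   0.334]
drift side [230.  302.8] 0.95 [0.6551 0.1853 0.047 ]
drift side [373.8 323. ] 0.79 [0.3701 0.2301 0.047 ]
arbor top [298.9 194.6] 0.56 [ 0.5748 -0.0366  0.15  ]
drift top [275.4 205.1] 0.88 [0.5655 0.0123 0.047 ]
drift top [191.6 300.5] 0.79 [0.3567 0.1978 0.047 ]
drift top [213.2 166.5] 0.61 [0.6543 0.1516 0.047 ]
('arbor', 'side')
[[101 103 100 100  97 100  95  99  98  96  96  97  94  91]
 [100  99 102  98 100 100  97  99  98  94  95  97  93  90]
 [100 100 102  99  99 100 100  98  97  97  98  94  94  94]
 [100 102 101 102  99 100  99 100  98  99  96  99  95  95]
 [100 100 102 101 102 100  98  99  97  97  98  93  96  95]
 [ 99 102 101 100 101 100  97  97  98  98  99  98  96  96]
 [ 97  99 102 101  99  99  97  99  98  99  99  98  95  96]
 [ 97  99 101 101 101 100 100 101  99  98 100 101  96  96]
 [ 97  98  99 101  99 100 103 101  96  98  99  96  95  95]
 [ 97  98 101  99 100 100 100  98  99  98  99 100  98  96]
 [ 97  96  99  97 100 102 100 
[... 155 characters left out ...]
6  96  99 100 101 101 100 100 100 100 100  98  99]
 [ 91  94  95  98 100 102 104 102 100 100  99 101  99  96]
 [ 94  95  95  99 100 103 101  99 101  98 101  99  92  81]
 [ 92  91  95  97 100  99 102 102 104 100  74  80  73  90]
 [ 92  93  94  92 100  99  99  92  83  77  77  97 102 101]
 [ 90  94  91  96  98  88  68  68  70  94 101 102 101  99]
 [ 88  92  92  89  78  64  95 105 101 101 101 100  98  62]
 [ 89  90  82  70  68 100  97  98 103 101  97  66  32  59]
 [ 83  75  71  86  97  95 100 100  80  67  30  88  98 101]
 [ 71  82  94  94  96  98  76  42  39  89  99 100 100 100]
 [ 87  89  93  92  92  62  53  88 100 100 103 102 102  97]
 [ 87  89  86  60  30  80  97  99 102  99 102  90  79  58]]
```

>>> play_rows(motion=[{"xyz": [0,-0.18,-0.05],"rotation": [0,0,0],"fingers": 0.3},{"xyz": [0,-0.18,-0.05],"rotation": [0,0,0],"fingers": 0.3},{"xyz": [0,-0.18,-0.05],"rotation": [0,0,0],"fingers": 0.3},{"xyz": [0,-0.18,0],"rotation": [0,0,0],"fingers": 0.3},{"xyz": [0,-0.18,0],"rotation": [0,0,0],"fingers": 0.3},{"xyz": [0,-0.18,0],"rotation": [0,0,0],"fingers": 0.3},{"xyz": [0,-0.18,0],"rotation": [0,0,0],"fingers": 0.3},{"xyz": [0,0,0],"rotation": [0,0,0],"fingers": 0.3},{"xyz": [0,0,0],"rotation": [0,0,0],"fingers": 0.3}])

```text
time_s: 36.88
ee_pos: [0.3751, 0.1284, 0.186]
eef_rot: [0.679, 0.714, -0.118, 0.127]
wrist_force: [0.5, -0.8, 0.3]
width: 0.0558
grasp_force: 0.0
```

```bash
python3 p.py
python3 - <<'E'
from h import *
rs={}
for c in ('side','top'):
    im=imaging.snapshot(c);cv2.imwrite(f'pics/{c}10.png',im)
    for l in ('arbor','drift','pin','sleeve_mouth','slot_mouth'):
        for r in spotter.pinpoint(l,c)[:3]:
            print(l,c,np.round(r['position'],1),round(r['confidence'],2),atz(c,r['position'],{'arbor':.15,'sleeve_mouth':.135}.get(l,.047)).round(4))
            rs.setdefault((l,c),r['position'])
try: print('arbor tri',tri([ray(c,rs[('arbor',c)]) for c in ('side','top')]))
except Exception as e: print(e)
def proj(c,p):
    k=imaging.camera_info(c);f=210/np.tan(np.radians(k['fov_y'])/2);q=np.linalg.inv(np.array(k['extrinsics']))@np.r_[p,1]
    return np.round([k['cx']+f*q[0]/q[2],k['cy']+f*q[1]/q[2]],1)
for h in (.1327,.1447,.1497,.154): print(h,'head top ctr side/top',proj('side',[.5729,-.0462,h+.044]),proj('top',[.5729,-.0462,h+.044]),'origin side',proj('side',[.5729,-.0462,h]))
im=cv2.imread('pics/side10.png')
for r in range(150,206): print(r,im[r,258:292:2].max(1))
E
```

```text
36.88 [0.37506 0.12843 0.18595] [ 0.48 -0.82  0.28] [ 0.213 -0.033  0.017] [ 0.0209 -0.3415 -0.9397] [ 0.403 -0.176  2.056 -0.334  1.393  0.434]
arbor side [268.4 187.4] 0.78 [ 0.5792 -0.0393  0.15  ]
drift side [373.5 323.6] 0.86 [0.3708 0.2314 0.047 ]
drift side [271.5 231.9] 0.66 [0.5747 0.0038 0.047 ]
drift side [227.8 301.2] 0.58 [0.6599 0.1817 0.047 ]
pin side [306.2 140.2] 0.73 [ 0.4846 -0.3197  0.047 ]
pin side [274.3 193.8] 0.43 [ 0.5703 -0.116   0.047 ]
sleeve_mouth side [273.1 189.6] 0.64 [ 0.5695 -0.0468  0.135 ]
slot_mouth side [273.7 228.6] 0.8 [ 0.5699 -0.0059  0.047 ]
slot_mouth side [271.5 232.4] 0.63 [0.5747 0.0053 0.047 ]
slot_mouth side [303.8 169.1] 0.42 [ 0.4946 -0.2036  0.047 ]
arbor top [301.3 193.8] 0.61 [ 0.5764 -0.0415  0.15  ]
drift top [214.3 167.5] 0.97 [0.652  0.1491 0.047 ]
drift top [274.2 207.6] 0.56 [0.5599 0.015  0.047 ]
drift top [372.9 151.3] 0.45 [ 0.6858 -0.2089  0.047 ]
pin top [417.3 237.5] 0.69 [ 0.4902 -0.3022  0.047 ]
sleeve_mouth top [305.1 197.8] 0.86 [ 0.5701 -0.0498  0.135 ]
sleeve_mouth top [373.3 149.4] 0.16 [ 0.6701 -0.1931  0.135 ]
[... 3942 characters left out ...]
2  86 131 111  54 102 107 161 165]
197 [139  99  85  81 116 116 114 115 114 121 117  82  76 101 103 160 160]
198 [135 100  94  64  95 116 127 127 126 111  88  58  96 101 103 162 160]
199 [136  99  99  88  76  92 101 100  98  84  66  88 102  99 102 160 160]
200 [137  98 100  99  90  73  72  74  67  78  88 101 102 101 100 161 160]
201 [139 101  98 100  96  90  89  84  90  93 100 100  98  99 103 127 127]
202 [141  97  96 100  99  99  98  97  95  93  90  90  88  88  84  99  99]
203 [138  86  80  82  82  80  79  77  76  72  71  70  69  70  66 103 103]
204 [148  70  66  66  67  62  61  63  62  60  64  63  63  62  63 106 101]
205 [152  63  65  64  63  62  62  63  64  63  61  62  61  61  61 105 103]
```

Run:
```python
from h import *
def proj(c,p):
    k=imaging.camera_info(c);f=210/np.tan(np.radians(k['fov_y'])/2);q=np.linalg.inv(np.array(k['extrinsics']))@np.r_[p,1]
    return np.round([k['cx']+f*q[0]/q[2],k['cy']+f*q[1]/q[2]],1)
print('pillar front top',proj('side',[.5713,-.0142,.128]))
for z in(.127,.1327,.141): print('ring front',z,proj('side',[.5716,-.0217,z]))
for z in(.1327,.1417,.150): print('disc top front',z,proj('side',[.5716,-.0262,z+.008]),'head top',proj('side',[.5725,-.0462,z+.044]))
a=cv2.imread('pics/s5.png'); a=cv2.resize(a,(90,85),interpolation=cv2.INTER_AREA)
b=cv2.imread('pics/side10.png')[140:225,230:320]
z=cv2.imread('pics/side0.png')[140:225,230:320]
for c in (38,40): 
  for n,i in (('home',a),('now',b),('start',z)): print(n,c,list(zip(range(168,206),i[28:66,c].max(1).tolist())))
```

```text
pillar front top [272.1 202.6]
ring front 0.127 [272.  200.4]
ring front 0.1327 [272.  198.6]
ring front 0.141 [271.8 196.1]
disc top front 0.1327 [271.9 194.7] head top [271.1 176.5]
disc top front 0.1417 [271.8 191.8] head top [271.  173.5]
disc top front 0.15 [271.6 189.2] head top [270.9 170.7]
home 38 [(168, 146), (169, 128), (170, 118), (171, 116), (172, 86), (173, 52), (174, 54), (175, 58), (176, 56), (177, 56), (178, 59), (179, 60), (180, 57), (181, 45), (182, 39), (183, 39), (184, 40), (185, 37), (186, 37), (187, 38), (188, 37), (189, 33), (190, 37), (191, 66), (192, 105), (193, 118), (194, 102), (195, 81), (196, 84), (197, 110), (198, 106), (199, 83), (200, 71), (201, 86), (202, 94), (203, 73), (204, 60), (205, 58)]
now 38 [(168, 153), (169, 155), (170, 119), (171, 71), (172, 62), (173, 63), (174, 64), (175, 65), (176, 65), (177, 65), (178, 64), (179, 63), (180, 46), (181, 40), (182, 38), (183, 38), (184, 41), (185, 39), (186, 39), (187, 38), (188, 35), (189, 69), (190, 116), (191, 128), (192, 112), (193, 82), (194, 70), (195, 67), (196, 75), (197, 116), (198, 116), (199, 9
[... 1135 characters left out ...]
 34), (184, 40), (185, 40), (186, 40), (187, 40), (188, 35), (189, 55), (190, 114), (191, 132), (192, 113), (193, 80), (194, 66), (195, 60), (196, 71), (197, 114), (198, 127), (199, 101), (200, 72), (201, 89), (202, 98), (203, 79), (204, 61), (205, 62)]
start 40 [(168, 141), (169, 146), (170, 143), (171, 145), (172, 145), (173, 143), (174, 144), (175, 142), (176, 142), (177, 139), (178, 141), (179, 142), (180, 143), (181, 141), (182, 111), (183, 96), (184, 109), (185, 113), (186, 85), (187, 61), (188, 45), (189, 41), (190, 39), (191, 42), (192, 44), (193, 49), (194, 54), (195, 55), (196, 85), (197, 108), (198, 114), (199, 91), (200, 63), (201, 77), (202, 88), (203, 68), (204, 56), (205, 54)]
```

Run:
```python
from h import *
im=cv2.imread('pics/top10.png').max(2)
for r in range(198,212,2): print(r,im[r,256:294])
for c in (262,264,266,268,270): print(c,atz('top',[c,204],.077).round(4))
h=im[180:208,290:318]; print(h[::2,::2])
```

```text
198 [140 133 134 138 135 140 142 138 126 112  95  84  83  80  87  85  79  76
  69  60  55  55  59  57  51  59  55  56  55  46  44  55  66  79  77  77
  90  90]
200 [137 130 133 137 139 137 139 133 119  86  58  56  54  56  53  48  56  48
  51  44  54  44  52  50  48  53  55  45  52  54  39  53  65  85  80  74
  81 102]
202 [137 137 141 138 138 139 137 133 122  91  62  50  52  50  55  57  52  54
  51  55  47  53  53  53  54  51  47  50  55  48  48  49  66  79  81  81
  72  85]
204 [134 134 135 142 140 140 138 134 122  92  64  50  47  50  50  52  51  53
  57  49  50  52  54  47  49  58  51  44  56  51  52  46  61  77  83  91
  76  74]
206 [135 140 138 140 139 135 138 136 130 110  71  46  42  36  39  47  45  41
  45  38  34  32  42  38  44  35  29  31  34  31  23  36  49  74  87  88
  87  86]
208 [136 142 138 138 134 135 135 134 134 132 120 118 109 108 114 113 112 113
 111  97  65  52  40  45  51  48  52  54  53  52  46  46  59  74  83  90
  86  84]
210 [139 138 142 142 136 132 133 135 135 137 139 140 142 139 136 134 140 138
 136 122  86  54  54  53  51  51  48  54  49  53  49  46  56  6
[... 281 characters left out ...]
7  75  55  58  59  74  71  77  83  83  81  82  80]
 [ 87  85  64  53  55  51  55  46  50  71  74  78  89  87]
 [ 75  87  62  53  51  49  51  59  46  62  79  75  83  84]
 [ 84  95  61  49  57  50  52  51  38  53  78  69  71  78]
 [ 93  91  56  53  50  53  55  57  42  54  73  71  69  81]
 [ 88  87  51  54  57  57  56  52  39  57  71  67  70  54]
 [ 85  88  39  30  36  44  49  50  43  67  60  63  72  41]
 [ 77  90  78  57  47  37  33  24  45  70  69  68  71  48]
 [ 80  81 110 112 109  94  89  74  69  64  68  78  63  53]
 [ 81  72 101 103 108 110 109 101  81  66  66  69  61  55]
 [ 83  76  80 110 105  87  66  60  53  70  84  80  60  64]
 [ 87  87  79  76 104 110 103  94  99  98  89  76  83  87]]
```

The drift's rear end sits at y ≈ 0.035, so it is fully in. The arbor's head is about 7 mm off axis towards the drift side and its origin is at z ≈ 0.147, so it is loose, lifted and resting on the blade. The sleeve ring has not moved. Handing in.

```bash
python3 -c "
from h import *
print(workorder.close_job())"
```

```text
the job is handed in; nothing more can be done
None
```

The job is handed in: the arbor was wrung home with at most about 18 N, then freed with the drift. By the final side and top pictures it stands loose, leaning slightly, on the fully driven drift, and the sleeve has not visibly moved; no verdict came back.

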